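Put the film samples under press, log them and tag the press

ROBOT

A 6-joint arm with a two-finger parallel gripper is mounted at the origin on the work surface. World frame = base frame: x ahead of the robot, y to its left, z up, the work surface at z = 0. Lengths are in m, angles in degrees, forces in N, time in s.
With the tool pointing down it reaches from about 0.3 to 0.85 m from the base axis. Payload 4.2 kg.
Tool frame: the origin (TCP) lies on the centre line of the jaws, within the pads' length; the fingertips stand 11 mm ahead of it and the grasp point (between the pads) lies 8 mm behind it; z points along the fingers, y is the line along which they close (so a half turn about z gives the same grasp; the last joint's range is limited). The gripper opens to 91 mm and grips with 3 to 60 N. Pads are 32 mm wide; open, the fingers measure 118 mm over their backs; the gripper's body (76 mm by 178 mm) begins 60 mm behind the grasp point.
Start: joints at [-65.145, 18.312, 89.639, -0, 72.044, -1.146], TCP at [0.252, -0.517, 0.225] pointing down, gripper open.
Joint ranges: [-177.97, 177.97], [-48.28, 115.42], [12.27, 149.76], [-77.06, 257.06], [2.81, 150.46], [-146.56, 146.56]. Speed limits (degrees/s): [147.25, 147.25, 180, 180, 180, 180].

INTERFACE

Orientations are given as [roll, pitch, yaw] about the fixed x, y, z axes, in that order (R = Rz(yaw) Ry(pitch) Rx(roll)).
In Python, from plant import observe, optics, r gives the robot as it stands.
- The arm moves only by the tool jog_arm, never from a script. Its argument "rows" is a list of rows, each a list of 3 entries, a list of its own where there are three numbers: the turn, a rotation vector about the tool's x, y, z scaled (see below), then the shift along the tool's x, y, z scaled (see below), then the closure, from -1 (fully open) to 1 (shut). A call has 1 to 12 rows; each row shifts and turns the commanded pose from where the row before left it, along the tool's axes as they then stand; what a row does not reach is not made up. The controller multiplies each number of a shift by 200 mm and each number of a turn by pi/2 rad. A row lasts 1/10 s, in which the tool goes at most 50 mm and 8.59 degrees, less where a joint would pass 70% of its speed; a pose out of reach is approached as far as the arm can. A call with a number of a shift or a turn outside -1 to 1 is refused whole. A call with a gripper value outside its range is refused whole. The fingers move at their own pace and stop on an object; "squeeze" is the grip in N (left out, the last holds). Time passes only in rows, so rows that do not move let the fingers close. It gives the time, the measured TCP pose, the force, the opening and the grip force at its end, in the units of the state.
- observe(): the state, without advancing time (a new reading comes with each control period).
- optics.capture(name): name is "scene" or "top" or "wrist"; returns a dict with "color" (420x560x3 uint8, blue, green, red), "range_z" (420x560 float32, m along the optical axis (not along the pixel's ray), 0 where there is no reading), "fx", "fy", "cx", "cy" (pixels), "k1" (the pictures are not rectified: a ray, as slopes to the right and down, at radius r is drawn at 1 + k1 r^2 times it, then the intrinsics apply), "rvec" (rotation vector, rad) and "tvec" (3), from world to camera coordinates, as OpenCV has them; the wrist camera has in their place "T_tool_cam" (4x4, takes a point from camera to tool coordinates, whose origin is the TCP and whose axes are the flange's). Camera axes: x right, y down, z forward; pixel columns grow to the right and rows downward; lengths in m; the calibration is good to about 2 mm. A picture is of the moment at which its call begins: read the wrist's pose just before it.
- r.finish_job(): hands the job in; it is judged then, once.
Trained networks look in the newest picture that a camera, given by its name, has taken for a name from the list of things; names that differ only in an ending like _2 or _b are one class to them, and where a whole thing is asked for, a point or a joint stands for the part that bears it (a point fixed in the world has none). Each returns a list of dicts, best first, with "conf" (0 to 1); they miss things now and then, are a little off and sometimes report something else, mostly with a low value. They report only what shows in the picture. A call takes as long as a camera call. They do not tell look-alikes from the thing itself.
- optics.cut_out(camera, thing): "mask" (420x560 bool, what is visible of it) and "at" ([column, row] as shares, 0 to 1, of the picture: columns of its width, rows of its height, amid what is visible of it).
- optics.mark_of(camera, thing): "at" ([column, row] as shares, 0 to 1, of the picture: columns of its width, rows of its height: a listed point, or the origin of a listed thing).
The state is a dict: "t": time; "joints": joint angles; "joint_vel": joint speeds; "joint_torque": joint torques, N m; "position": TCP position; "orientation": TCP orientation; "force": force on the tool from outside, world axes, zero at the start; "wrist_torque": the same for the moment, N m; "finger_gap": opening from 0.0 (shut) to 1.0 (fully open); "gripper_force": force on a finger pad.
Only numpy, scipy, OpenCV 4.12 (cv2) and the standard library are available. Lean on these libraries where they do the work, as an engineer would, in place of code of your own. Each camera call takes 0.05 s, during which the arm holds its last target. There are 200 camera calls.

TASK

Put every film sample under press: on each marble slab that is out, lay one plywood board squarely over the film so that it covers it exactly, and stand one steel weight upright on the middle of that board. When all are weighted, log the batch by squeezing the hand scanner's trigger fully home, holding it about half a second and letting it go, and after that hang the white tag by its hole on the peg of the stand. Leave the jar, tape, slide box and marker where they are.

Things in the scene. Friction and masses are not known exactly. Their poses are not given: they have to be found in the camera images.
- slab0: Press slab: pale marble slab 120 x 120 x 24 mm (local x, y, z) lying on the table, with a brownish film sample, 100 mm (x) by 60 mm (y) and paper-thin, fixed on the middle of its top. Origin at the centre of its underside, z up; its top is 24 mm above the origin. Two or three of the three slabs are present (None if absent).
- slab1: Press slab: pale marble slab 120 x 120 x 24 mm (local x, y, z) lying on the table, with a brownish film sample, 100 mm (x) by 60 mm (y) and paper-thin, fixed on the middle of its top. Origin at the centre of its underside, z up; its top is 24 mm above the origin. Two or three of the three slabs are present (None if absent).
- slab2: Press slab: pale marble slab 120 x 120 x 24 mm (local x, y, z) lying on the table, with a brownish film sample, 100 mm (x) by 60 mm (y) and paper-thin, fixed on the middle of its top. Origin at the centre of its underside, z up; its top is 24 mm above the origin. Two or three of the three slabs are present (None if absent).
- board0: Press board: plain plywood board 100 x 60 x 10 mm (local x, y, z), same outline as a film sample; lies flat on the table at first. Origin at the centre of its underside. All three boards are alike and any may go on any slab; one may be spare.
- board1: Press board: plain plywood board 100 x 60 x 10 mm (local x, y, z), same outline as a film sample; lies flat on the table at first. Origin at the centre of its underside. All three boards are alike and any may go on any slab; one may be spare.
- board2: Press board: plain plywood board 100 x 60 x 10 mm (local x, y, z), same outline as a film sample; lies flat on the table at first. Origin at the centre of its underside. All three boards are alike and any may go on any slab; one may be spare.
- weight0: Press weight: steel disc 56 mm in diameter and 22 mm high with an upright round knob on top, 22 mm in diameter and 28 mm high (50 mm in all), about 0.45 kg; stands on the table. Origin at the centre of its underside, z up. All three are alike; one may be spare.
- weight1: Press weight: steel disc 56 mm in diameter and 22 mm high with an upright round knob on top, 22 mm in diameter and 28 mm high (50 mm in all), about 0.45 kg; stands on the table. Origin at the centre of its underside, z up. All three are alike; one may be spare.
- weight2: Press weight: steel disc 56 mm in diameter and 22 mm high with an upright round knob on top, 22 mm in diameter and 28 mm high (50 mm in all), about 0.45 kg; stands on the table. Origin at the centre of its underside, z up. All three are alike; one may be spare.
- tag: Off-white rigid plastic tag plate, 9 mm thick (local x), 70 mm wide (y), 100 mm high (z), with a window hole 28 mm wide, 26 mm high; the strip above the hole is 25 mm high. Stands upright in the slot (26 mm deep, 11 mm wide) of a fixed wooden holder 70 x 86 x 32 mm, its lower edge 6 mm above the table. Origin at the centre of its lower edge.
- tag_hole (a point): Centre of the tag's hole, 62 mm above the tag's lower edge; axes as the tag's.
- peg_stand: Steel stand fixed to the table: base 90 x 100 x 12 mm; upright 192 mm tall, 14 x 30 mm, centred at local x = +20 mm; a round peg 8 mm thick and 68 mm long leaves the upright's front 180 mm above the table, pointing to local -x and rising 20 degrees (0.35 rad). Origin at the centre of the base's underside.
- peg_mid (a point): Point on the peg's axis, 35 mm from its root; axes as the stand's (z up, peg towards -x).
- peg_tip (a point): Point on the peg's axis at its free end.
- scanner: Grey hand scanner lying on its side in a fixed cradle. Its level grip, 32 mm wide (local y, centred on 0), at heights 52 to 88 mm, runs from local x = +20 to -110 mm with nothing under it; the head (60 x 120 mm, top at 99 mm) is centred at x = +50, y = -30 mm. Black trigger on the grip's -y side. Origin on the table, under the grip near the head.
- squeeze_point (a point): Where the middle between the fingers should be to squeeze the trigger against the grip, 70 mm above the table; axes as the scanner's. Fingers close along y: one on the grip's back, 21 mm to +y; one on the trigger, whose outer face is up to 38 mm to -y at rest and about 21 mm when squeezed.
- scanner_trigger (a joint): Trigger angle: 0 at rest, 0.30 rad fully squeezed; sprung, about 9 N to squeeze fully. Lever 56 mm long, hinged near the head on an upright axis.
- jar: Glass jar with a lid, 60 mm across, 85 mm tall; a bystander, to be left where it is.
- tape_roll: Roll of paper tape, 72 mm across, 25 mm high, lying flat; a bystander, to be left where it is.
- slide_box: Closed cardboard slide box, 50 x 110 x 35 mm; a bystander, to be left where it is.
- marker: Black marker pen, 120 mm long, lying on the bench; a bystander, to be left where it is.
Mind the look-alikes: they are no part of the job. Leave any orange or turquoise look-alike of the weight0 alone.

How it is judged:
By the outcome, as a careful person would: the job done as asked, in the order asked, and still so for the second after the job is handed in, with the robot touching nothing.
Of slab0, slab1, slab2 only 2 to 3 are there at a start; the rules pass over those that are not, and their reading is None.
At some moment in a run one of board0, board1, board2 may be knocked a few centimetres aside while the robot is not near it.
It also fails if it takes over 210 s, if anything falls off the work surface, if the arm or the gripper's body presses on something with over 40 N, if the wrist force passes 120 N, or if a joint passes its speed limit or range.

## Working session

There is one attempt and no reset: what is moved stays moved. The work goes in short steps, Python scripts to look and compute and a tool call to move; the robot and the scene stay as the last step left them, time stands still between calls to the robot, and variables do not carry over. Pictures are saved under pics/ and viewed, at most 14 in all, crops included, and the job is handed in when it is done.

Besides the shell and the picture viewer there is one more tool, called after "Emit:" as name(argument=value, ...), one argument or row to a line, values as JSON. jog_arm: Moves the arm, as the interface text tells. Its arguments: {"type":"object","properties":{"rows":{"type":"array"},"squeeze":{"type":"number"}},"required":["rows"]}

```bash
ls; mkdir -p pics
cat > h.py <<'E'
import numpy as np, cv2
from scipy.spatial.transform import Rotation as R
from plant import observe, optics, r
def Ttool():
    s=observe(); T=np.eye(4); T[:3,:3]=R.from_euler('xyz',s['orientation'],degrees=True).as_matrix(); T[:3,3]=s['position']; return T
def cap(n):
    T=Ttool() if n=='wrist' else None
    c=optics.capture(n)
    if n=='wrist': c['Twc']=T@np.array(c['T_tool_cam'])
    else:
        M=np.eye(4); M[:3,:3]=cv2.Rodrigues(np.array(c['rvec'],float))[0]; M[:3,3]=np.ravel(c['tvec']); c['Twc']=np.linalg.inv(M)
    return c
def slopes(c,uv):
    uv=np.atleast_2d(np.asarray(uv,float)); d=(uv-[c['cx'],c['cy']])/[c['fx'],c['fy']]; s=d.copy()
    for _ in range(20): s=d/(1+c['k1']*(s**2).sum(1,keepdims=True))
    return s
def ray(c,uv):
    s=slopes(c,uv); d=np.c_[s,np.ones(len(s))]@c['Twc'][:3,:3].T; return c['Twc'][:3,3],d
def at_z(c,uv,z):
    o,d=ray(c,uv); return o+d*((z-o[2])/d[:,2])[:,None]
def cloud(c):
    h,w=c['range_z'].shape; v,u=np.mgrid[:h,:w]; s=slopes(c,np.c_[u.ravel(),v.ravel()])
    p=np.c_[s,np.ones(len(s))]*c['range_z'].reshape(-1,1); return (p@c['Twc'][:3,:3].T+c['Twc'][:3,3]).reshape(h,w,3)
def proj(c,P):
    M=np.linalg.inv(c['Twc']); p=np.atleast_2d(P)@M[:3,:3].T+M[:3,3]; s=p[:,:2]/p[:,2:]
    return s*(1+c['k1']*(s**2).sum(1,keepdims=True))*[c['fx'],c['fy']]+[c['cx'],c['cy']]
E
python3 - <<'E'
from h import *
print(observe())
for n in('scene','top'):
    c=cap(n); cv2.imwrite(f'pics/{n}0.png',c['color']); print(n,c['Twc'].round(3).tolist(),c['fx'],c['k1'])
    np.save(f'{n}0.npy',cloud(c))
E
```

```text
pics
{'t': 0.0, 'joints': array([-6.51458047e+01,  1.83509713e+01,  8.97078082e+01,  6.21724268e-04,
        7.20438166e+01, -1.14656493e+00]), 'joint_vel': array([ 0.07570847, -0.01952713,  0.03468194, -0.07344428,  0.02231893,
       -0.03800866]), 'joint_torque': array([-3.37453501e-03, -4.12476110e+01, -2.31981432e+01,  7.26440549e-02,
        4.55460779e-02, -1.14132763e-04]), 'position': array([ 0.2518582 , -0.51635113,  0.22411748]), 'orientation': array([-1.79897436e+02, -2.64392688e-03,  2.60005657e+01]), 'force': array([-0.67338781,  0.56539731, -0.50639467]), 'wrist_torque': array([-0.00768815,  0.00067196, -0.05253167]), 'gripper_force': 0.0, 'finger_gap': 1.000352427793882}
scene [[0.632, 0.465, -0.62, 1.296], [0.775, -0.372, 0.511, -0.574], [0.007, -0.803, -0.596, 0.845], [0.0, 0.0, 0.0, 1.0]] 405.86907022466966 -0.1123816489489713
top [[0.014, -0.989, 0.145, 0.454], [-1.0, -0.013, 0.002, 0.048], [0.0, -0.145, -0.989, 1.146], [0.0, 0.0, 0.0, 1.0]] 397.41117176315396 -0.00625096862886162
```

View pics/scene0.png

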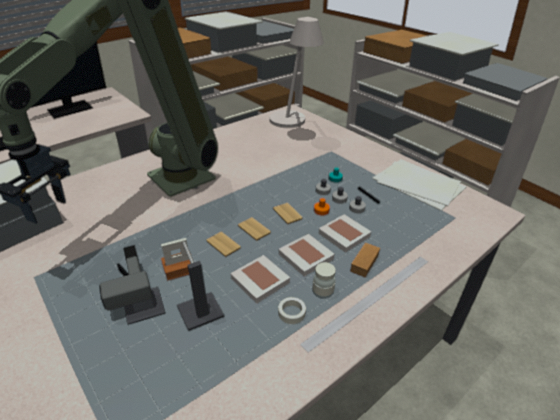

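View pics/top0.png

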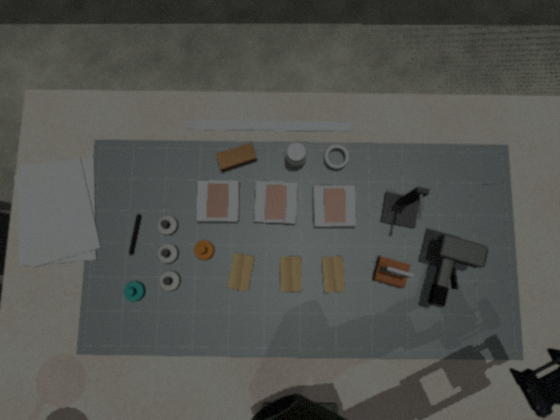

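The top view shows three slabs at about (218,201), (276,202) and (334,205), and boards at (241,271), (291,273) and (333,274). The tag and holder are at (393,271), the stand at (402,208) and the scanner at (450,260).

Candidates for the weight are the grey ones at (168,225), (168,254) and (170,281), the orange look-alike at (204,250) and the turquoise look-alike at (134,291). By the description I choose the grey ones.

```bash
cat > m.py <<'E'
from h import *
c=cap('top'); P=cloud(c); img=c['color']
hsv=cv2.cvtColor(img,cv2.COLOR_BGR2HSV)
crop=cv2.resize(img[150:320,120:350],None,fx=3.4,fy=3.4,interpolation=cv2.INTER_CUBIC); cv2.imwrite('pics/crop1.png',cv2.convertScaleAbs(crop,alpha=1.5))
def rect(m,z):
    cs,_=cv2.findContours(m.astype(np.uint8),cv2.RETR_EXTERNAL,cv2.CHAIN_APPROX_NONE); k=max(cs,key=cv2.contourArea)[:,0]
    w=at_z(c,k,z)[:,:2]; (cx,cy),(a,b),ang=cv2.minAreaRect((w*1000).astype(np.float32)); 
    if a<b: a,b,ang=b,a,ang+90
    return [round(v,1) for v in (cx,cy,a,b,(ang+90)%180-90)]
for th,z in(('slab0',.024),('board0',.01),('weight0',.022),('tag',.1),('peg_stand',.012),('scanner',.088)):
    for d in optics.cut_out('top',th):
        m=d['mask']; print(th,round(d['conf'],2),(np.array(d['at'])*[560,420]).round(),'n',m.sum(),'z',np.percentile(P[m][:,2],[10,50,90]).round(4),rect(m,z))
for th in('tag','tag_hole','peg_stand','peg_mid','peg_tip','scanner','squeeze_point'):
    for cam in('top','scene'):
        if cam=='scene' and th=='tag': cs=cap('scene')
        for d in optics.mark_of(cam,th)[:2]: print(th,cam,round(d['conf'],2),(np.array(d['at'])*[560,420]).round(1))
E
python3 m.py
```

```text
slab0 0.89 [276. 206.] n 1799 z [0.0202 0.0235 0.0264] [650.3, 74.1, 126.9, 122.3, -0.1]
slab0 0.69 [402. 210.] n 1268 z [0.0084 0.0122 0.1854] [646.2, -293.6, 120.6, 118.9, -10.1]
slab0 0.6 [334. 205.] n 1765 z [0.0205 0.0234 0.0261] [641.1, -93.6, 121.8, 121.1, 0.9]
board0 0.94 [333. 275.] n 744 z [0.0071 0.0098 0.0126] [448.7, -92.0, 96.9, 61.3, 4.1]
board0 0.71 [335. 150.] n 374 z [-0.0002  0.0214  0.026 ] [789.8, -101.0, 79.4, 70.9, -0.1]
board0 0.67 [291. 276.] n 727 z [0.007  0.0098 0.0126] [446.9, 29.4, 95.0, 59.6, 0.8]
board0 0.65 [241. 270.] n 802 z [0.006  0.0099 0.0128] [451.7, 169.0, 101.9, 64.5, -10.8]
board0 0.29 [332. 207.] n 1743 z [0.0205 0.0234 0.0261] [643.5, -94.8, 123.5, 123.3, -89.2]
weight0 0.77 [167. 253.] n 344 z [0.0173 0.0225 0.0496] [501.9, 374.3, 59.5, 53.4, -89.2]
weight0 0.75 [133. 289.] n 346 z [0.0182 0.0226 0.0495] [395.4, 463.2, 59.0, 52.0, -89.2]
weight0 0.72 [173. 280.] n 330 z [0.019  0.0227 0.049 ] [427.0, 365.8, 55.9, 52.6, -87.1]
weight0 0.65 [205. 248.] n 326 z [0.0115 0.0221 0.0483] [510.3, 274.4, 57.0, 50.6, -89.2]
weight0 0.55 [168. 223.]
[... 557 characters left out ...]
 [167.3 226.1]
tag scene 0.89 [178.  267.8]
tag scene 0.66 [260.6 277.7]
tag_hole top 0.5 [217.4 198.9]
tag_hole top 0.44 [396.3 267.8]
tag_hole scene 0.73 [176.7 249.8]
tag_hole scene 0.29 [323.1 286.7]
peg_stand top 0.65 [396.8 211.2]
peg_stand top 0.45 [444.8 276.4]
peg_stand scene 0.81 [197.9 312.2]
peg_mid top 0.89 [420.3 207.3]
peg_mid top 0.44 [217.5 201.1]
peg_mid scene 0.91 [189.8 256.5]
peg_mid scene 0.53 [368.6 196.9]
peg_tip top 0.88 [420.6 216.4]
peg_tip scene 0.68 [320.1 288.4]
peg_tip scene 0.61 [185.9 242.1]
scanner top 0.89 [436.1 265.6]
scanner top 0.49 [420.4 208.2]
scanner scene 0.83 [142.6 292. ]
squeeze_point top 0.65 [442.  276.6]
squeeze_point scene 0.69 [131.4 265.9]
```

View pics/crop1.png

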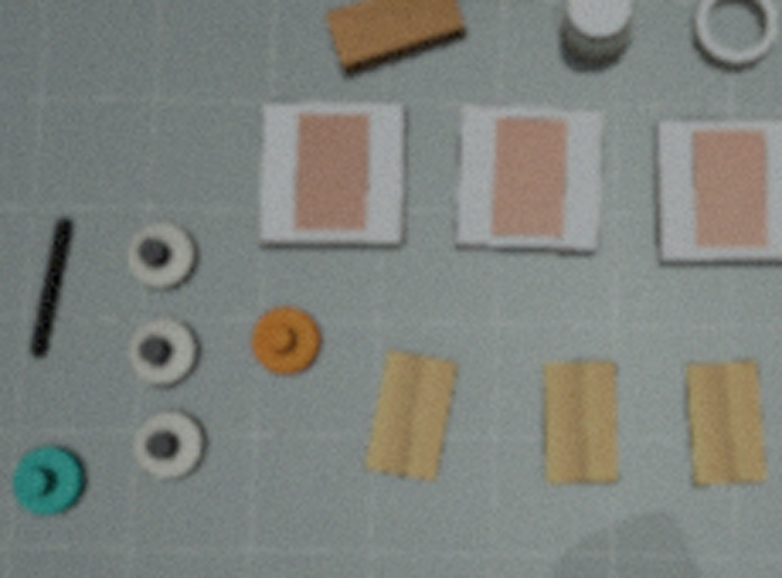

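Emit:
jog_arm(
  rows=[
    [[0, 0, 0.095], [0, 0, 0], -1],
    [[0, 0, 0.095], [0, 0, -0.1], -1],
    [[0, 0, 0.095], [0, 0, -0.1], -1],
    [[0, 0, 0.004], [0.1, -0.215, -0.07], -1],
    [[0, 0, 0], [0.1, -0.215, -0.07], -1],
    [[0, 0, 0], [0.1, -0.215, -0.07], -1],
    [[0, 0, 0], [0.1, -0.215, -0.07], -1],
    [[0, 0, 0], [0.1, -0.215, -0.07], -1],
    [[0, 0, 0], [0.1, -0.215, -0.07], -1],
    [[0, 0, 0], [0.1, -0.215, -0.07], -1],
    [[0, 0, 0], [0.1, -0.215, -0.07], -1],
    [[0, 0, 0], [0.1, -0.215, -0.07], -1],
  ],
)

```text
t: 2.4
position: [0.4322, -0.1278, 0.3918]
orientation: [180.0, -0.1, -0.0]
force: [0.5, -0.5, 0.0]
finger_gap: 1.001
gripper_force: 0.0
```

The crop confirms the three grey steel weights at crop pixels (160,255), (163,350) and (168,443). The orange one at (287,340) and the turquoise one at (50,480) are the look-alikes to leave.

```bash
cat > seg.py <<'E'
from h import *
def segs(c,kind):
    """colour blobs -> list of (pixel centre, contour)"""
    hsv=cv2.cvtColor(cv2.GaussianBlur(c['color'],(3,3),0),cv2.COLOR_BGR2HSV); H,S,V=cv2.split(hsv)
    m={'film':((H<=12)|(H>=175))&(S>50)&(S<150)&(V>70),'board':(H>=13)&(H<=26)&(S>60)&(V>70)}[kind].astype(np.uint8)
    m=cv2.morphologyEx(m,cv2.MORPH_OPEN,np.ones((3,3),np.uint8)); m=cv2.morphologyEx(m,cv2.MORPH_CLOSE,np.ones((7,7),np.uint8))
    cs,_=cv2.findContours(m,cv2.RETR_EXTERNAL,cv2.CHAIN_APPROX_NONE); return [k[:,0] for k in cs if cv2.contourArea(k)>250]
def rects(c,kind,z,zz=None):
    P=cloud(c); out=[]
    for k in segs(c,kind):
        msk=np.zeros(c['range_z'].shape,np.uint8); cv2.fillPoly(msk,[k],1); pz=P[cv2.erode(msk,np.ones((5,5)))>0][:,2]
        w=at_z(c,k,z)[:,:2]; (x,y),(a,b),g=cv2.minAreaRect((w*1000).astype(np.float32))
        if a<b: a,b,g=b,a,g+90
        h,wd=c['range_z'].shape; edge=k.min()<2 or k[:,0].max()>wd-3 or k[:,1].max()>h-3
        hp=np.median(pz) if len(pz) else np.nan
        out.append([round(float(v),1) for v in (x,y,a,b,(g+90)%180-90,hp*1000)]+['EDGE' if edge else ''])
    return out
if __name__=='__main__':
    import sys
    for cam in sys.argv[1:]:
        c=cap(cam)
        for k,z in(('film',.024),('board',.01)):
            for q in rects(c,k,z): print(cam,k,q)
E
python3 - <<'E'
from seg import *
for cam in('wrist','top','scene'):
    c=cap(cam)
    if cam=='wrist': cv2.imwrite('pics/w1.png',c['color']); print(np.array(c['T_tool_cam']).round(3).tolist(),c['fx'])
    for k,z in(('film',.024),('board',.01)):
        for q in rects(c,k,z): print(cam,k,q)
E
```

```text
[[-0.0, -0.966, -0.259, 0.073], [1.0, -0.001, 0.001, 0.0], [-0.001, -0.259, 0.966, -0.159], [0.0, 0.0, 0.0, 1.0]] 330.2013004975443
wrist film [634.7, -95.5, 75.3, 56.5, -0.0, 23.7, 'EDGE']
wrist film [638.2, 72.6, 69.9, 58.7, -1.6, 23.6, 'EDGE']
wrist film [639.2, 240.3, 65.7, 63.7, 0.0, 23.4, 'EDGE']
wrist board [96.2, -345.7, 495.3, 37.7, -88.3, 487.0, '']
wrist board [202.0, -475.5, 118.2, 48.4, 14.3, 478.1, '']
wrist board [206.5, 225.4, 118.0, 30.8, -17.5, 478.1, '']
wrist board [449.3, 26.0, 99.2, 60.5, 1.8, 9.0, '']
wrist board [456.6, -259.8, 91.5, 71.2, 74.4, 31.4, '']
wrist board [450.0, -94.2, 99.4, 59.1, 3.6, 9.2, '']
wrist board [453.3, 165.6, 99.4, 61.2, -9.5, 8.9, '']
wrist board [513.5, 280.3, 58.1, 56.8, -12.3, 21.5, 'EDGE']
top film [643.9, -94.1, 93.6, 54.5, -0.1, 23.6, '']
top film [651.4, 75.5, 95.7, 55.9, -1.5, 24.0, '']
top film [653.8, 242.4, 93.2, 57.1, 0.8, 24.1, '']
top board [454.0, -87.0, 83.9, 54.3, 0.8, 9.9, '']
top board [446.9, 30.8, 95.0, 56.8, 0.8, 9.8, '']
top board [451.4, 170.5, 97.7, 57.7, -9.6, 9.8, '']
top board [512.4, 278.2, 54.7, 54.0, -89.2, 23.0, '']
top board [790.7, 195.7, 112.0, 49.3, -70.2, 34.4, '']
scene film [644.3, -97.6, 97.4, 57.5, 0.6, 24.0, '']
scene film [653.0, 71.4, 96.2, 57.3, -1.7, 24.2, '']
scene film [654.9, 237.6, 97.1, 56.0, 0.8, 23.9, '']
scene board [774.1, 208.3, 119.1, 56.5, -71.1, 33.9, '']
scene board [452.8, -95.8, 104.8, 63.7, 4.9, 9.7, '']
scene board [453.8, 23.6, 102.3, 63.1, 1.7, 10.0, '']
scene board [456.8, 163.7, 104.5, 62.6, -9.9, 9.9, '']
scene board [654.9, 1123.5, 234.9, 186.9, 0.3, -112.0, '']
scene board [-515.6, 849.6, 235.9, 204.4, 89.1, -113.5, '']
scene board [111.9, 1676.2, 337.2, 298.8, -89.9, 107.2, '']
scene board [-1108.2, 925.4, 376.0, 286.7, -2.2, 107.2, '']
scene board [-894.4, 2668.5, 656.3, 473.9, -86.3, 327.0, '']
scene board [-2175.1, 917.8, 691.6, 317.4, -22.8, 328.6, '']
```

View pics/w1.png

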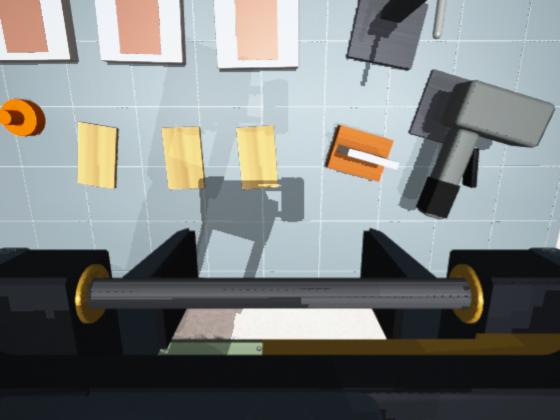

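The wrist view shows the boards at (97,155), (184,157) and (257,157), the tag and holder at (360,152) and the scanner grip near (450,175). The slabs are cut off at the top edge, so I'll survey further forward.

Emit:
jog_arm(
  rows=[
    [[0, 0, 0], [0.1, -0.2, -0.02], -1],
    [[0, 0, 0], [0.1, -0.2, -0.02], -1],
    [[0, 0, 0], [0.1, -0.2, -0.02], -1],
    [[0, 0, 0], [0.1, -0.2, -0.02], -1],
    [[0, 0, 0], [0.1, -0.2, -0.02], -1],
    [[0, 0, 0], [0.1, -0.2, -0.02], -1],
    [[0, 0, 0], [0, 0, 0], -1],
    [[0, 0, 0], [0, 0, 0], -1],
  ],
)

```text
t: 3.35
position: [0.5521, 0.1094, 0.4138]
orientation: [179.9, 0.1, -0.0]
force: [0.4, -0.4, 0.8]
finger_gap: 1.004
gripper_force: 0.0
```

```bash
cat > w.py <<'E'
from seg import *
def knobs(c):
    P=cloud(c); Z=P[...,2]; m=((Z>.044)&(Z<.054)).astype(np.uint8)
    n,l,s,ce=cv2.connectedComponentsWithStats(m); img=c['color']
    for i in range(1,n):
        if s[i,4]>25:
            b=img[l==i].mean(0).round(); p=P[l==i]; print('knob',at_z(c,ce[i],.05).round(4).tolist()[0],'px',ce[i].round(),'n',s[i,4],'ext',np.ptp(p[:,:2],axis=0).round(3),'bgr',b)
if __name__=='__main__':
    c=cap('wrist'); cv2.imwrite('pics/w2.png',c['color']); print(observe()['position'])
    for k,z in(('film',.024),('board',.01)):
        for q in rects(c,k,z): 
            if 300<q[0]<900: print(k,q)
    knobs(c)
E
python3 w.py
```

```text
[0.5517701  0.10877469 0.41422674]
film [647.1, 73.6, 85.0, 55.0, 0.1, 23.8, '']
film [645.0, -96.6, 97.6, 58.6, 0.5, 24.0, '']
film [655.2, 239.1, 97.9, 58.1, 0.4, 23.6, '']
board [308.6, -264.2, 120.5, 30.0, 10.4, 500.8, '']
board [312.0, 479.2, 120.5, 27.8, -15.4, 500.3, '']
board [452.3, -269.1, 90.3, 70.0, 73.8, 31.8, '']
board [449.9, 28.5, 100.0, 59.5, 2.7, 9.3, '']
board [451.1, -92.3, 100.2, 60.6, 4.3, 9.5, '']
board [454.4, 168.0, 100.8, 60.0, -9.6, 9.2, '']
board [512.1, 276.1, 57.9, 57.3, -47.4, 21.7, '']
board [775.6, 192.0, 120.9, 53.2, -90.0, 34.2, 'EDGE']
knob [0.7623, 0.0281, 0.05] px [335.  22.] n 102 ext [0.028 0.05 ] bgr [118. 126. 120.]
knob [0.6556, -0.282, 0.05] px [538. 101.] n 70 ext [0.018 0.027] bgr [29. 26. 26.]
knob [0.5839, 0.3795, 0.05] px [105. 149.] n 161 ext [0.02  0.021] bgr [104.  98.  96.]
knob [0.5146, 0.2728, 0.05] px [177. 193.] n 141 ext [0.02  0.021] bgr [  0. 137. 234.]
knob [0.5045, 0.374, 0.05] px [115. 199.] n 144 ext [0.02 0.02] bgr [103.  97.  95.]
knob [0.4282, 0.3646, 0.05] px [126. 243.] n 131 ext [0.02  0.021] bgr [102.  96.  93.]
```

Emit:
jog_arm(
  rows=[
    [[0, 0, 0], [-0.098, -0.058, 0.214], -1],
    [[0, 0, 0], [-0.098, -0.058, 0.214], -1],
    [[0, 0, 0], [-0.098, -0.058, 0.214], -1],
    [[0, 0, 0], [-0.098, -0.058, 0.214], -1],
    [[0, 0, 0], [-0.098, -0.058, 0.214], -1],
    [[0, 0, 0.053], [0, 0, 0], -1],
    [[0, 0, 0.053], [0, 0, 0], -1],
    [[0, 0, 0], [0, 0, 0], -1],
    [[0, 0, 0], [0, 0, 0], -1],
  ],
)

```text
t: 4.3
position: [0.454, 0.167, 0.2014]
orientation: [-180.0, -0.1, -9.6]
force: [-0.2, 1.1, -0.2]
finger_gap: 1.002
gripper_force: 0.0
```

```bash
cat > go.py <<'E'
# usage: go.py x y z yaw(mm,deg) : turn and shift numbers from the present measured pose (shift in tool axes after the turn)
from h import *; import sys
def go(x,y,z,yaw):
    s=observe(); R1=R.from_euler('xyz',[180,0,yaw],degrees=True); R0=R.from_euler('xyz',s['orientation'],degrees=True)
    rv=(R0.inv()*R1).as_rotvec(degrees=True)/90; d=np.array([x,y,z])/1000-s['position']
    print('at',s['position'].round(4),'yaw',round(s['orientation'][2],2),'| turn',rv.round(4),'shift before',R0.inv().apply(d).__truediv__(.2).round(4),'after turn',(R1.inv().apply(d)/.2).round(4),'min rows',np.ceil(np.linalg.norm(d)/.05),'+',np.ceil(np.abs(rv).max()*90/8.59))
if __name__=='__main__': go(*map(float,sys.argv[1:5]))
E
python3 - <<'E'
from w import *; from go import go
c=cap('wrist'); cv2.imwrite('pics/w3.png',c['color'])
for q in rects(c,'board',.01):
    if 300<q[0]<900: print(q)
go(454,168,13,-9.6)
E
```

```text
[371.9, 408.0, 79.1, 30.3, -29.0, 287.3, '']
[453.3, 168.6, 99.5, 59.9, -9.2, 9.3, '']
[513.0, 277.2, 58.0, 56.2, 80.4, 21.6, '']
[449.6, 29.0, 99.2, 61.0, 1.8, 9.5, '']
[450.5, -90.4, 99.8, 64.0, 4.1, 9.6, '']
at [0.4542 0.1672 0.2014] yaw -9.56 | turn [-0.0001 -0.0006  0.0004] shift before [-0.0023 -0.0035  0.9422] after turn [-0.0014 -0.0037  0.9422] min rows 4.0 + 1.0
```

View pics/w3.png

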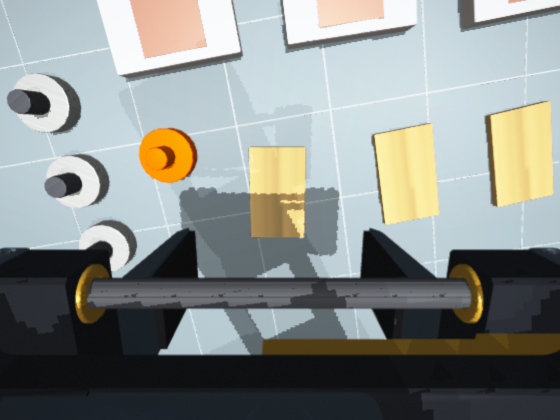

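The board is centred under the jaws at (278,192), so I'm picking it up.

Emit:
jog_arm(
  rows=[
    [[0, 0, 0], [-0.001, -0.0015, 0.23], -1],
    [[0, 0, 0], [-0.001, -0.0015, 0.23], -1],
    [[0, 0, 0], [0, 0, 0.23], -1],
    [[0, 0, 0], [0, 0, 0.2], -1],
    [[0, 0, 0], [0, 0, 0.05], -1],
    [[0, 0, 0], [0, 0, 0], -1],
    [[0, 0, 0], [0, 0, 0], 1],
    [[0, 0, 0], [0, 0, 0], 1],
    [[0, 0, 0], [0, 0, 0], 1],
    [[0, 0, 0], [0, 0, 0], 1],
    [[0, 0, 0], [0, 0, -0.1], 1],
    [[0, 0, 0], [0, 0, -0.2], 1],
  ],
  squeeze=25,
)

```text
t: 5.55
position: [0.4514, 0.1681, 0.0714]
orientation: [179.8, 0.4, -9.5]
force: [0.8, 0.3, -1.2]
finger_gap: 0.655
gripper_force: 25.0
```

```bash
python3 go.py 655 239.3 120 0.6
python3 - <<'E'
from h import *
s=observe(); print(s['position'],s['finger_gap'],s['gripper_force'])
E
```

```text
at [0.4514 0.1681 0.0714] yaw -9.54 | turn [ 0.0019  0.0042 -0.1127] shift before [ 0.9435 -0.5188 -0.2508] after turn [ 1.0218 -0.3452 -0.243 ] min rows 5.0 + 2.0
[0.45136674 0.16812894 0.07140177] 0.655304424855629 24.99454289674759
```

Emit:
jog_arm(
  rows=[
    [[0, 0, 0], [0, 0, -0.2], 1],
    [[0, 0, 0], [0, 0, -0.2], 1],
    [[0, 0, -0.056], [0, 0, -0.2], 1],
    [[0, 0, -0.056], [0, 0, 0], 1],
    [[0, 0, 0], [0.2, -0.071, 0], 1],
    [[0, 0, 0], [0.2, -0.071, 0], 1],
    [[0, 0, 0], [0.2, -0.071, 0], 1],
    [[0, 0, 0], [0.2, -0.071, 0], 1],
    [[0, 0, 0], [0.2, -0.071, 0], 1],
    [[0, 0, 0], [0, 0, 0], 1],
    [[0, 0, 0], [0, 0, 0], 1],
  ],
)

```text
t: 6.65
position: [0.6528, 0.2417, 0.1916]
orientation: [179.9, 0.1, 0.5]
force: [-0.5, 0.2, -0.3]
finger_gap: 0.655
gripper_force: 25.0
```

Run:
```python
from w import *; from go import go
c=cap('wrist'); cv2.imwrite('pics/w4.png',c['color'])
for k,z in(('film',.024),('board',.01),('board',.19)):
  for q in rects(c,k,z):
    if 300<q[0]<900: print(k,z,q)
go(655,239.3,37,0.6)
```

```text
film 0.024 [652.8, 73.0, 99.4, 59.6, -1.3, 24.0, '']
film 0.024 [693.2, 239.6, 58.4, 22.4, -89.5, 23.8, '']
board 0.01 [473.9, 32.6, 164.4, 20.8, -89.5, 285.7, '']
board 0.01 [495.9, 240.4, 124.1, 43.0, -89.6, 185.7, '']
board 0.01 [535.6, 88.6, 71.4, 15.0, 6.1, 278.4, '']
board 0.01 [534.7, 390.0, 71.4, 17.1, -15.0, 278.3, '']
board 0.01 [618.0, 241.0, 123.6, 122.2, -89.6, 185.6, '']
board 0.01 [790.0, 186.2, 119.5, 56.4, -70.4, 34.4, 'EDGE']
board 0.19 [607.4, 143.5, 77.5, 9.8, -89.5, 285.7, '']
board 0.19 [617.8, 241.4, 58.5, 20.3, -89.6, 185.7, '']
board 0.19 [636.5, 169.9, 33.6, 7.1, 6.1, 278.4, '']
board 0.19 [636.1, 311.9, 33.7, 8.1, -15.0, 278.3, '']
board 0.19 [675.3, 241.7, 58.3, 57.6, -89.6, 185.6, '']
board 0.19 [756.4, 215.9, 56.3, 26.6, -70.4, 34.4, 'EDGE']
at [0.6521 0.2415 0.1922] yaw 0.54 | turn [ 0.0005  0.0013 -0.0007] shift before [0.016  0.0105 0.776 ] after turn [0.0143 0.0112 0.776 ] min rows 4.0 + 1.0
```

View pics/w4.png

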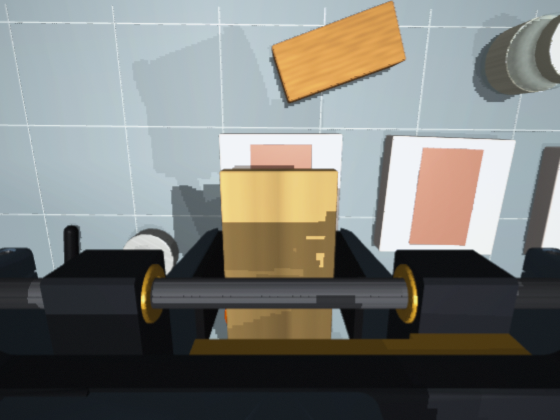

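In hand the board is square to the film, with its front edge at about x=703–704 against the film's 704.4. I'm lowering it with a small correction.

Emit:
jog_arm(
  rows=[
    [[0, 0, 0], [0.006, 0.005, 0.2], 1],
    [[0, 0, 0], [0.005, 0.005, 0.2], 1],
    [[0, 0, 0], [0, 0, 0.2], 1],
    [[0, 0, 0], [0, 0, 0.14], 1],
    [[0, 0, 0], [0, 0, 0.03], 1],
    [[0, 0, 0], [0, 0, 0], 1],
    [[0, 0, 0], [0, 0, 0], 1],
    [[0, 0, 0], [0, 0, 0], -1],
    [[0, 0, 0], [0, 0, 0], -1],
    [[0, 0, 0], [0, 0, 0], -1],
    [[0, 0, 0], [0, 0, -0.2], -1],
    [[0, 0, 0], [0, 0, -0.25], -1],
  ],
)

```text
t: 7.9
position: [0.6534, 0.2392, 0.127]
orientation: [179.9, 0.4, 0.5]
force: [0.9, -0.1, -0.0]
finger_gap: 1.001
gripper_force: 0.0
```

```bash
python3 go.py 449.7 28 200 2
```

```text
at [0.6534 0.2392 0.127 ] yaw 0.53 | turn [ 0.0014  0.0041 -0.0163] shift before [-1.0307  1.0471 -0.3562] after turn [-1.0549  1.0196 -0.3651] min rows 7.0 + 1.0
```

Emit:
jog_arm(
  rows=[
    [[0, 0, 0], [0, 0, -0.25], -1],
    [[0, 0, 0], [-0.13, 0.132, -0.016], -1],
    [[0, 0, 0], [-0.13, 0.132, -0.016], -1],
    [[0, 0, 0], [-0.13, 0.132, -0.016], -1],
    [[0, 0, 0], [-0.13, 0.132, -0.016], -1],
    [[0, 0, 0], [-0.13, 0.132, -0.016], -1],
    [[0, 0, 0], [-0.13, 0.132, -0.016], -1],
    [[0, 0, 0], [-0.13, 0.132, -0.016], -1],
    [[0, 0, 0], [-0.13, 0.132, 0], -1],
    [[0, 0, -0.016], [0, 0, 0], -1],
    [[0, 0, 0], [0, 0, 0], -1],
    [[0, 0, 0], [0, 0, 0], -1],
  ],
)

```text
t: 9.1
position: [0.4501, 0.0271, 0.2016]
orientation: [-180.0, -0.1, 2.0]
force: [0.6, 0.9, 0.3]
finger_gap: 0.997
gripper_force: 0.0
```

```bash
cat > b.py <<'E'
from w import *; from go import go; import sys
c=cap('wrist')
for k,z in(('film',.024),('board',.01),('board',.034)):
  for q in rects(c,k,z):
    if 300<q[0]<900 and q[5]<60: print(k,z,q)
if len(sys.argv)>1: go(*map(float,sys.argv[1:5]))
E
python3 b.py 449.7 28.5 13.5 2
```

```text
film 0.024 [615.0, -97.0, 59.4, 38.7, -88.1, 24.0, 'EDGE']
film 0.024 [616.6, 73.7, 58.6, 27.2, 88.7, 23.8, 'EDGE']
board 0.01 [457.1, -262.1, 72.7, 70.8, -13.1, 31.7, 'EDGE']
board 0.01 [450.4, -92.1, 99.9, 60.9, 4.2, 9.5, '']
board 0.01 [449.5, 27.5, 98.7, 59.6, 1.5, 9.3, '']
board 0.01 [513.6, 281.8, 59.0, 57.6, 51.5, 21.6, 'EDGE']
board 0.01 [617.9, 251.8, 65.0, 17.7, -88.0, 33.1, 'EDGE']
board 0.034 [461.7, -242.2, 67.7, 66.0, -13.1, 31.7, 'EDGE']
board 0.034 [455.3, -83.8, 93.0, 56.8, 4.2, 9.5, '']
board 0.034 [454.5, 27.6, 92.0, 55.5, 1.5, 9.3, '']
board 0.034 [514.2, 264.6, 54.9, 53.7, 51.5, 21.6, 'EDGE']
board 0.034 [611.4, 236.6, 60.6, 16.4, -88.0, 33.1, 'EDGE']
at [0.4501 0.0273 0.2014] yaw 2.0 | turn [-0.0001 -0.0005 -0.    ] shift before [-0.0025 -0.0062  0.9397] after turn [-0.0017 -0.0063  0.9397] min rows 4.0 + 1.0
```

Board B is at (449.5, 27.5), within 1 mm. I'm picking it up and lifting.

Emit:
jog_arm(
  rows=[
    [[0, 0, 0], [-0.001, -0.001, 0.23], -1],
    [[0, 0, 0], [-0.001, -0.001, 0.23], -1],
    [[0, 0, 0], [0, 0, 0.23], -1],
    [[0, 0, 0], [0, 0, 0.2], -1],
    [[0, 0, 0], [0, 0, 0.05], -1],
    [[0, 0, 0], [0, 0, 0], -1],
    [[0, 0, 0], [0, 0, 0], 1],
    [[0, 0, 0], [0, 0, 0], 1],
    [[0, 0, 0], [0, 0, 0], 1],
    [[0, 0, 0], [0, 0, 0], 1],
    [[0, 0, 0], [0, 0, -0.1], 1],
    [[0, 0, 0], [0, 0, -0.25], 1],
  ],
  squeeze=25,
)

```text
t: 10.35
position: [0.4456, 0.0269, 0.0813]
orientation: [180.0, 0.5, 2.0]
force: [0.9, 0.1, -0.7]
finger_gap: 0.655
gripper_force: 25.0
```

```bash
python3 go.py 653 73 192 -1.4
```

```text
at [0.4456 0.0269 0.0813] yaw 1.96 | turn [0.0002 0.0061 0.0374] shift before [ 1.0389 -0.1946 -0.5637] after turn [ 1.031  -0.2556 -0.5537] min rows 5.0 + 1.0
```

Emit:
jog_arm(
  rows=[
    [[0, 0, 0.038], [0, 0, -0.2], 1],
    [[0, 0, 0], [0, 0, -0.23], 1],
    [[0, 0, 0], [0.202, -0.05, -0.03], 1],
    [[0, 0, 0], [0.202, -0.05, -0.03], 1],
    [[0, 0, 0], [0.202, -0.05, -0.03], 1],
    [[0, 0, 0], [0.202, -0.05, -0.02], 1],
    [[0, 0, 0], [0.202, -0.052, 0], 1],
    [[0, 0, 0], [0, 0, 0], 1],
    [[0, 0, 0], [0, 0, 0], 1],
  ],
)

```text
t: 11.25
position: [0.6517, 0.0724, 0.1902]
orientation: [180.0, 0.1, -1.4]
force: [-0.1, 0.3, -0.8]
finger_gap: 0.655
gripper_force: 25.0
```

```bash
cat > p.py <<'E'
from w import *; from go import go; import sys
zt=.1765
c=cap('wrist'); P=cloud(c); zt=observe()['position'][2]-.0035
print('held top z',zt)
for k,z in(('film',.024),('board',zt),('board',.034)):
  for q in rects(c,k,z):
    x,y,a,b,g=q[:5]
    if 500<x<800:
        hx=a/2 if abs(g)<45 else b/2
        print(k,z,q,'front x',round(x+hx,1))
go(*map(float,sys.argv[1:5]))
E
python3 p.py 653 73 38 -1.4
```

```text
held top z 0.18713646203738324
film 0.024 [644.8, -96.2, 99.3, 59.7, 0.7, 24.0, ''] front x 694.4
film 0.024 [693.0, 71.8, 58.0, 19.2, 87.4, 23.8, ''] front x 702.6
board 0.18713646203738324 [602.0, -14.5, 55.3, 12.3, -84.0, 284.5, ''] front x 608.1
board 0.18713646203738324 [615.7, 72.8, 58.0, 20.5, 88.5, 183.3, ''] front x 626.0
board 0.18713646203738324 [632.1, 0.5, 34.1, 6.8, 5.2, 277.2, ''] front x 649.1
board 0.18713646203738324 [636.6, 144.7, 34.0, 6.6, -11.4, 277.1, ''] front x 653.6
board 0.18713646203738324 [674.5, 71.6, 59.6, 58.5, -1.5, 183.3, ''] front x 704.3
board 0.18713646203738324 [689.6, 155.8, 51.1, 31.9, 0.6, 33.1, ''] front x 715.1
board 0.18713646203738324 [756.4, 130.7, 57.7, 26.8, -69.9, 34.2, 'EDGE'] front x 769.8
board 0.034 [512.1, 75.1, 112.8, 39.8, 88.5, 183.3, ''] front x 532.0
board 0.034 [543.9, -65.7, 66.3, 13.2, 5.2, 277.2, ''] front x 577.0
board 0.034 [552.8, 214.8, 66.2, 12.7, -11.4, 277.1, ''] front x 585.9
board 0.034 [626.4, 72.8, 116.0, 113.8, -1.5, 183.3, ''] front x 684.4
board 0.034 [655.7, 236.5, 99.3, 62.1, 0.6, 33.1, ''] front x 705.4
board 0.034 [785.7, 187.7, 112.3, 52.1, -69.9, 34.2, 'EDGE'] front x 811.8
at [0.651  0.0722 0.1906] yaw -1.45 | turn [ 0.0003  0.0014 -0.0005] shift before [ 0.0118 -0.0044  0.7632] after turn [ 0.0101 -0.0041  0.7632] min rows 4.0 + 1.0
```

Emit:
jog_arm(
  rows=[
    [[0, 0, 0], [-0.0025, -0.003, 0.2], 1],
    [[0, 0, 0], [0, 0, 0.2], 1],
    [[0, 0, 0], [0, 0, 0.2], 1],
    [[0, 0, 0], [0, 0, 0.12], 1],
    [[0, 0, 0], [0, 0, 0.028], 1],
    [[0, 0, 0], [0, 0, 0], 1],
    [[0, 0, 0], [0, 0, 0], 1],
    [[0, 0, 0], [0, 0, 0], 1],
  ],
)

```text
t: 12.1
position: [0.652, 0.0729, 0.0433]
orientation: [-180.0, -0.1, -1.5]
force: [-0.4, 0.5, -0.9]
finger_gap: 0.655
gripper_force: 25.0
```

Emit:
jog_arm(
  rows=[
    [[0, 0, 0], [0, 0, 0.005], 1],
    [[0, 0, 0], [0, 0, 0.005], 1],
    [[0, 0, 0], [0, 0, 0], 1],
  ],
)

```text
t: 12.4
position: [0.6517, 0.073, 0.0402]
orientation: [180.0, -0.0, -1.4]
force: [-0.2, 0.7, 1.9]
finger_gap: 0.652
gripper_force: 25.0
```

Emit:
jog_arm(
  rows=[
    [[0, 0, 0], [0, 0, 0.003], 1],
    [[0, 0, 0], [0, 0, 0], -1],
    [[0, 0, 0], [0, 0, 0], -1],
    [[0, 0, 0], [0, 0, 0], -1],
    [[0, 0, 0], [0, 0, -0.2], -1],
    [[0, 0, 0], [-0.1, 0.1, -0.2], -1],
    [[0, 0, 0], [-0.18, 0.14, -0.1], -1],
    [[0, 0, 0], [-0.18, 0.14, -0.1], -1],
    [[0, 0, 0], [-0.18, 0.14, -0.1], -1],
    [[0, 0, 0], [-0.18, 0.14, -0.1], -1],
    [[0, 0, 0], [-0.18, 0.14, -0.1], -1],
    [[0, 0, -0.06], [0, 0, 0], -1],
  ],
)

```text
t: 13.6
position: [0.4446, -0.0842, 0.2218]
orientation: [179.9, -0.2, 3.9]
force: [1.3, 0.5, -0.4]
finger_gap: 1.001
gripper_force: 0.0
```

```bash
python3 b.py 450.3 -92.2 200 4
```

```text
board 0.01 [454.8, -265.4, 93.0, 71.8, 74.4, 31.6, '']
board 0.01 [450.2, -68.3, 99.3, 58.9, 4.4, 9.3, '']
board 0.01 [614.5, 81.3, 66.0, 20.5, -86.0, 33.2, 'EDGE']
board 0.034 [458.9, -253.3, 87.0, 67.2, 74.4, 31.6, '']
board 0.034 [454.6, -69.0, 92.9, 55.1, 4.4, 9.3, '']
board 0.034 [608.2, 70.9, 61.8, 19.2, -86.0, 33.2, 'EDGE']
at [ 0.4462 -0.0832  0.2208] yaw 4.13 | turn [ 0.0007 -0.002   0.0014] shift before [0.017  0.0461 0.1042] after turn [0.0174 0.0461 0.1041] min rows 1.0 + 1.0
```

Board A has been knocked aside, from y −92 to −68, so I'm re-hovering and re-measuring.

Emit:
jog_arm(
  rows=[
    [[0, 0, 0], [0.025, -0.074, 0.1], -1],
    [[0, 0, 0], [0, 0, 0], -1],
    [[0, 0, 0], [0, 0, 0], -1],
  ],
)

```text
t: 13.95
position: [0.4514, -0.0666, 0.1987]
orientation: [-180.0, 0.1, 4.0]
force: [0.7, 0.6, -0.8]
finger_gap: 0.999
gripper_force: 0.0
```

```bash
python3 b.py 450.2 -68.3 13.5 4.3
```

```text
board 0.01 [454.1, -267.2, 93.5, 72.0, 74.4, 31.5, '']
board 0.01 [450.4, -68.8, 98.8, 59.7, 4.0, 9.3, '']
board 0.01 [614.3, 81.1, 65.7, 20.0, -86.0, 33.2, 'EDGE']
board 0.034 [459.0, -253.0, 87.0, 67.1, 74.4, 31.5, '']
board 0.034 [455.6, -68.3, 91.9, 55.5, 4.0, 9.3, '']
board 0.034 [608.1, 71.3, 61.2, 18.6, -86.0, 33.2, 'EDGE']
at [ 0.4518 -0.0668  0.1991] yaw 3.97 | turn [ 0.0002  0.0002 -0.0037] shift before [-0.0082  0.0067  0.9282] after turn [-0.0086  0.0069  0.9282] min rows 4.0 + 1.0
```

Emit:
jog_arm(
  rows=[
    [[0, 0, 0], [-0.006, 0.008, 0.23], -1],
    [[0, 0, 0], [0, 0, 0.23], -1],
    [[0, 0, 0], [0, 0, 0.23], -1],
    [[0, 0, 0], [0, 0, 0.19], -1],
    [[0, 0, 0], [0, 0, 0.05], -1],
    [[0, 0, 0], [0, 0, 0], -1],
    [[0, 0, 0], [0, 0, 0], 1],
    [[0, 0, 0], [0, 0, 0], 1],
    [[0, 0, 0], [0, 0, 0], 1],
    [[0, 0, 0], [0, 0, 0], 1],
    [[0, 0, 0], [0, 0, -0.1], 1],
    [[0, 0, 0], [0, 0, -0.25], 1],
  ],
  squeeze=25,
)

```text
t: 15.2
position: [0.4473, -0.068, 0.081]
orientation: [-179.9, 0.5, 3.9]
force: [1.5, -1.3, -1.2]
finger_gap: 0.657
gripper_force: 25.0
```

```bash
python3 go.py 645 -96.5 192 0.6
```

```text
at [ 0.4473 -0.068   0.081 ] yaw 3.95 | turn [-0.0012  0.006   0.0372] shift before [ 0.9713  0.209  -0.5644] after turn [ 0.9872  0.1529 -0.5548] min rows 5.0 + 1.0
```

Emit:
jog_arm(
  rows=[
    [[0, 0, 0.037], [0, 0, -0.2], 1],
    [[0, 0, 0], [0, 0, -0.23], 1],
    [[0, 0, 0], [0.195, 0.03, -0.03], 1],
    [[0, 0, 0], [0.195, 0.03, -0.03], 1],
    [[0, 0, 0], [0.195, 0.03, -0.03], 1],
    [[0, 0, 0], [0.195, 0.03, -0.02], 1],
    [[0, 0, 0], [0.195, 0.03, 0], 1],
    [[0, 0, 0], [0, 0, 0], 1],
    [[0, 0, 0], [0, 0, 0], 1],
  ],
)

```text
t: 16.1
position: [0.6452, -0.0963, 0.1901]
orientation: [-180.0, 0.1, 0.6]
force: [-1.3, -0.1, -1.1]
finger_gap: 0.652
gripper_force: 25.0
```

```bash
python3 p.py 645 -96.5 40 0.6
```

```text
held top z 0.1869579741266642
film 0.024 [685.3, -95.7, 59.0, 17.4, -89.4, 23.8, ''] front x 694.0
board 0.1869579741266642 [609.2, -97.2, 58.0, 20.5, -89.4, 183.3, ''] front x 619.5
board 0.1869579741266642 [628.3, -168.9, 34.0, 6.8, 7.3, 277.3, ''] front x 645.3
board 0.1869579741266642 [627.5, -25.5, 34.0, 8.2, -15.1, 276.2, ''] front x 644.5
board 0.1869579741266642 [667.7, -96.4, 59.1, 58.6, 0.6, 183.2, ''] front x 697.2
board 0.1869579741266642 [685.2, -10.6, 51.1, 31.8, -1.3, 33.1, ''] front x 710.8
board 0.1869579741266642 [756.6, 22.9, 22.0, 9.1, -11.9, 33.9, 'EDGE'] front x 767.6
board 0.034 [505.6, -98.5, 112.8, 39.8, -89.4, 183.3, ''] front x 525.5
board 0.034 [542.7, -238.0, 66.0, 13.2, 7.3, 277.3, ''] front x 575.7
board 0.034 [541.2, 40.9, 66.1, 15.9, -15.1, 276.2, ''] front x 574.2
board 0.034 [619.4, -97.0, 115.0, 113.8, 0.6, 183.2, ''] front x 676.9
board 0.034 [653.4, 69.9, 99.3, 61.7, -1.3, 33.1, ''] front x 703.0
board 0.034 [792.2, 135.0, 42.8, 17.7, -11.9, 33.9, 'EDGE'] front x 813.6
at [ 0.6445 -0.0962  0.1905] yaw 0.62 | turn [-0.0002  0.0016  0.0002] shift before [0.0042 0.0016 0.7523] after turn [0.0023 0.0014 0.7523] min rows 4.0 + 1.0
```

Emit:
jog_arm(
  rows=[
    [[0, 0, 0], [-0.01, -0.002, 0.2], 1],
    [[0, 0, 0], [0, 0, 0.2], 1],
    [[0, 0, 0], [0, 0, 0.2], 1],
    [[0, 0, 0], [0, 0, 0.12], 1],
    [[0, 0, 0], [0, 0, 0.025], 1],
    [[0, 0, 0], [0, 0, 0.01], 1],
    [[0, 0, 0], [0, 0, 0], 1],
    [[0, 0, 0], [0, 0, 0], 1],
  ],
)

```text
t: 16.95
position: [0.6446, -0.0962, 0.042]
orientation: [180.0, -0.2, 0.6]
force: [-0.5, -0.4, -0.2]
finger_gap: 0.653
gripper_force: 25.0
```

Emit:
jog_arm(
  rows=[
    [[0, 0, 0], [0, 0, 0.008], 1],
    [[0, 0, 0], [0, 0, 0.004], 1],
    [[0, 0, 0], [0, 0, 0], -1],
    [[0, 0, 0], [0, 0, 0], -1],
    [[0, 0, 0], [0, 0, 0], -1],
    [[0, 0, 0], [0, 0, -0.2], -1],
    [[0, 0, 0], [0, 0, -0.23], -1],
    [[0, 0, 0], [0, -0.1, -0.22], -1],
    [[0, 0, 0], [-0.05, -0.15, -0.18], -1],
    [[0, 0, 0], [-0.1, -0.15, -0.17], -1],
    [[0, 0, 0], [-0.1, -0.15, -0.17], -1],
    [[0, 0, 0.007], [-0.1, -0.15, -0.17], -1],
  ],
)

```text
t: 18.15
position: [0.5711, 0.0443, 0.3069]
orientation: [-180.0, 0.0, -0.0]
force: [0.1, 0.1, 1.0]
finger_gap: 0.998
gripper_force: 0.0
```

Emit:
jog_arm(
  rows=[
    [[0, 0, 0], [-0.05, -0.23, -0.05], -1],
    [[0, 0, 0], [0, 0, 0], -1],
    [[0, 0, 0], [0, 0, 0], -1],
  ],
)

```text
t: 18.45
position: [0.5619, 0.0899, 0.3158]
orientation: [180.0, -0.0, 0.1]
force: [0.1, -1.0, -0.4]
finger_gap: 1.0
gripper_force: 0.0
```

```bash
cat > v.py <<'E'
from w import *
c=cap('wrist'); cv2.imwrite('pics/w5.png',c['color']); print(observe()['position'])
for q in rects(c,'board',.034):
    if 560<q[0]<740: print('placed',q)
for q in rects(c,'film',.024): print('film',q)
knobs(c)
img=c['color']; hsv=cv2.cvtColor(img,cv2.COLOR_BGR2HSV)
P=cloud(c); m=((P[...,2]>.019)&(P[...,2]<.028)&(hsv[...,1]<40)&(P[...,0]>.55)).astype(np.uint8); m=cv2.morphologyEx(m,cv2.MORPH_CLOSE,np.ones((3,3)))
cs,_=cv2.findContours(m,cv2.RETR_EXTERNAL,cv2.CHAIN_APPROX_NONE)
for k in cs:
    if cv2.contourArea(k)>2500:
        w=at_z(c,k[:,0],.024)[:,:2]; print('slab',np.array(sum([list(x) if isinstance(x,tuple) else [x] for x in cv2.minAreaRect((w*1000).astype(np.float32))],[])).round(1))
E
python3 v.py
```

```text
[0.56197052 0.08899622 0.31511153]
placed [645.4, -95.0, 98.6, 61.6, 0.5, 33.6, '']
placed [652.7, 72.5, 98.8, 59.3, -1.4, 33.3, '']
placed [655.3, 237.4, 98.3, 60.1, 0.4, 33.2, '']
knob [0.759, 0.0231, 0.05] px [337.  11.] n 148 ext [0.017 0.05 ] bgr [118. 125. 120.]
knob [0.5841, 0.3788, 0.05] px [ 52. 163.] n 245 ext [0.02  0.022] bgr [95. 89. 87.]
knob [0.5148, 0.2723, 0.05] px [141. 215.] n 211 ext [0.021 0.022] bgr [  0. 129. 230.]
knob [0.5047, 0.3731, 0.05] px [ 67. 223.] n 219 ext [0.021 0.021] bgr [94. 88. 86.]
knob [0.4704, -0.2248, 0.05] px [507. 247.] n 33 ext [0.005 0.022] bgr [82. 89. 90.]
slab [645.1 -94.8 119.3 120.7   0.9]
slab [653.1  72.7 118.6 119.3  88.5]
slab [6.552e+02 2.387e+02 1.179e+02 1.201e+02 1.000e-01]
```

All boards are within about 1 mm of their slab centres and no film is visible. The weights are next.

Emit:
jog_arm(
  rows=[
    [[0, 0, 0], [0.016, -0.21, 0.07], -1],
    [[0, 0, 0], [0.016, -0.21, 0.07], -1],
    [[0, 0, 0], [0.016, -0.21, 0.07], -1],
    [[0, 0, 0], [0.016, -0.21, 0.07], -1],
    [[0, 0, 0], [0.016, -0.21, 0.07], -1],
    [[0, 0, 0], [0.016, -0.21, 0.07], -1],
    [[0, 0, 0], [0.016, -0.2, 0.07], -1],
    [[0, 0, 0], [0, 0, 0], -1],
    [[0, 0, 0], [0, 0, 0], -1],
  ],
)

```text
t: 19.4
position: [0.5849, 0.3801, 0.2154]
orientation: [179.8, 0.2, -0.0]
force: [-0.5, -0.5, -0.9]
finger_gap: 0.999
gripper_force: 0.0
```

```bash
cat > k.py <<'E'
from w import *; from go import go; import sys
knobs(cap('wrist')); go(*map(float,sys.argv[1:5]))
E
python3 k.py 584 380.5 37 0
```

```text
knob [0.5844, 0.382, 0.05] px [276. 198.] n 350 ext [0.021 0.02 ] bgr [63. 59. 58.]
knob [0.5063, 0.3762, 0.05] px [281. 269.] n 276 ext [0.017 0.021] bgr [80. 75. 73.]
knob [0.4301, 0.3668, 0.05] px [290. 331.] n 258 ext [0.017 0.021] bgr [89. 84. 82.]
knob [0.4053, 0.4638, 0.05] px [205. 350.] n 112 ext [0.009 0.021] bgr [138. 141.   0.]
at [0.5852 0.3795 0.2167] yaw -0.09 | turn [ 0.0013  0.0009 -0.001 ] shift before [-0.0049 -0.0067  0.8983] after turn [-0.0061 -0.0049  0.8983] min rows 4.0 + 1.0
```

Emit:
jog_arm(
  rows=[
    [[0, 0, 0], [-0.002, -0.011, 0.23], -1],
    [[0, 0, 0], [0, 0, 0.23], -1],
    [[0, 0, 0], [0, 0, 0.23], -1],
    [[0, 0, 0], [0, 0, 0.17], -1],
    [[0, 0, 0], [0, 0, 0.035], -1],
    [[0, 0, 0], [0, 0, 0], 1],
    [[0, 0, 0], [0, 0, 0], 1],
    [[0, 0, 0], [0, 0, 0], 1],
    [[0, 0, 0], [0, 0, 0], 1],
    [[0, 0, 0], [0, 0, 0], 1],
    [[0, 0, 0], [0, 0, -0.15], 1],
    [[0, 0, 0], [0, 0, -0.25], 1],
  ],
  squeeze=45,
)

```text
t: 20.65
position: [0.582, 0.3822, 0.1159]
orientation: [179.7, 0.4, 0.0]
force: [-0.1, -0.5, -0.1]
finger_gap: 0.416
gripper_force: 0.0
```

```bash
python3 go.py 655.2 239.3 120 0
```

```text
at [0.582  0.3822 0.1159] yaw 0.0 | turn [0.003  0.0046 0.    ] shift before [ 0.366   0.7145 -0.0198] after turn [ 0.3662  0.7144 -0.0205] min rows 4.0 + 1.0
```

The fingers had not finished closing, so the weight wasn't lifted. I'll open part way, go back down and allow more closing time.

Emit:
jog_arm(
  rows=[
    [[0, 0, 0], [0, 0, 0], -0.1],
    [[0, 0, 0], [0, 0, 0], -0.1],
    [[0, 0, 0], [0, 0, 0.2], -0.1],
    [[0, 0, 0], [0, 0, 0.17], -0.1],
    [[0, 0, 0], [0, 0, 0.03], -0.1],
    [[0, 0, 0], [0, 0, 0], 1],
    [[0, 0, 0], [0, 0, 0], 1],
    [[0, 0, 0], [0, 0, 0], 1],
    [[0, 0, 0], [0, 0, 0], 1],
    [[0, 0, 0], [0, 0, 0], 1],
    [[0, 0, 0], [0, 0, 0], 1],
  ],
  squeeze=45,
)

```text
t: 21.75
position: [0.5849, 0.3833, 0.0401]
orientation: [-180.0, -0.1, 0.0]
force: [-0.3, -3.0, 5.4]
finger_gap: 0.228
gripper_force: 45.0
```

Emit:
jog_arm(
  rows=[
    [[0, 0, 0], [0, 0, -0.15], 1],
    [[0, 0, 0], [0, 0, -0.22], 1],
    [[0, 0, 0], [0, 0, -0.13], 1],
    [[0, 0, 0], [0.088, 0.18, 0], 1],
    [[0, 0, 0], [0.088, 0.18, 0], 1],
    [[0, 0, 0], [0.088, 0.18, 0], 1],
    [[0, 0, 0], [0.088, 0.18, 0], 1],
    [[0, 0, 0], [0, 0, 0.2], 1],
    [[0, 0, 0], [0, 0, 0], 1],
    [[0, 0, 0], [0, 0, 0], 1],
  ],
)

```text
t: 22.75
position: [0.6533, 0.2395, 0.0971]
orientation: [180.0, 0.2, -0.0]
force: [1.0, -0.2, -3.7]
finger_gap: 0.23
gripper_force: 45.0
```

```bash
python3 b.py 655.2 239.3 74.5 0 | grep -v EDGE
python3 - <<'E'
from h import *
print(observe()['finger_gap'],observe()['gripper_force'])
E
```

```text
board 0.01 [675.8, 239.8, 65.7, 55.0, -89.3, 33.3, '']
board 0.034 [680.8, 239.8, 59.3, 49.7, -89.3, 33.3, '']
at [0.6544 0.2403 0.0988] yaw 0.03 | turn [-0.0002  0.0003  0.0003] shift before [0.004  0.0049 0.1214] after turn [0.004  0.0049 0.1214] min rows 1.0 + 1.0
0.22875541681856498 44.99759316444397
```

Emit:
jog_arm(
  rows=[
    [[0, 0, 0], [0.005, 0.003, 0.08], 1],
    [[0, 0, 0], [0, 0, 0.03], 1],
    [[0, 0, 0], [0, 0, 0.01], 1],
    [[0, 0, 0], [0, 0, 0], 1],
    [[0, 0, 0], [0, 0, 0], 1],
  ],
)

```text
t: 23.3
position: [0.656, 0.2393, 0.0757]
orientation: [-180.0, -0.1, 0.0]
force: [0.8, 0.6, -4.5]
finger_gap: 0.228
gripper_force: 45.0
```

Emit:
jog_arm(
  rows=[
    [[0, 0, 0], [0, 0, 0.006], 1],
    [[0, 0, 0], [0, 0, 0.004], 1],
    [[0, 0, 0], [0, 0, 0], 1],
  ],
)

```text
t: 23.6
position: [0.656, 0.2391, 0.0741]
orientation: [-180.0, -0.1, -0.0]
force: [-1.0, 0.8, 3.7]
finger_gap: 0.232
gripper_force: 45.0
```

Emit:
jog_arm(
  rows=[
    [[0, 0, 0], [0, 0, 0], -0.1],
    [[0, 0, 0], [0, 0, 0], -0.1],
    [[0, 0, 0], [0, 0, 0], -0.1],
    [[0, 0, 0], [0, 0, -0.2], -0.1],
    [[0, 0, 0], [0, 0, -0.2], -0.1],
    [[0, 0, 0], [-0.15, -0.136, -0.08], -0.1],
    [[0, 0, 0], [-0.15, -0.136, -0.05], -0.1],
    [[0, 0, 0], [-0.15, -0.136, -0.05], -0.1],
    [[0, 0, 0], [-0.15, -0.136, -0.05], -0.1],
    [[0, 0, 0], [-0.15, -0.136, 0], -0.1],
    [[0, 0, 0], [0, 0, 0], -0.1],
    [[0, 0, 0], [0, 0, 0], -0.1],
  ],
)

```text
t: 24.8
position: [0.5052, 0.3753, 0.1988]
orientation: [180.0, -0.0, 0.1]
force: [0.3, -0.6, -0.7]
finger_gap: 0.548
gripper_force: 0.0
```

```bash
python3 k.py 505.3 375.5 37 0;  python3 b.py 505 375 37 0 | grep "0.034"
```

```text
knob [0.6435, 0.2588, 0.05] px [415.  43.] n 331 ext [0.047 0.037] bgr [66. 67. 67.]
knob [0.5142, 0.2755, 0.05] px [383. 192.] n 409 ext [0.021 0.021] bgr [  0. 138. 229.]
knob [0.5042, 0.3761, 0.05] px [277. 203.] n 391 ext [0.021 0.021] bgr [58. 54. 52.]
knob [0.4323, 0.3668, 0.05] px [286. 271.] n 204 ext [0.012 0.022] bgr [70. 66. 64.]
at [0.5059 0.3747 0.1986] yaw 0.02 | turn [ 0.0003 -0.0004  0.0002] shift before [-0.0034 -0.0046  0.8082] after turn [-0.0029 -0.0042  0.8082] min rows 4.0 + 1.0
board 0.034 [516.0, 278.3, 53.8, 53.6, 16.6, 21.9, '']
board 0.034 [643.2, 240.8, 77.1, 61.7, 0.3, 33.5, 'EDGE']
```

Emit:
jog_arm(
  rows=[
    [[0, 0, 0], [-0.006, -0.006, 0.22], -0.1],
    [[0, 0, 0], [0, 0, 0.22], -0.1],
    [[0, 0, 0], [0, 0, 0.22], -0.1],
    [[0, 0, 0], [0, 0, 0.14], -0.1],
    [[0, 0, 0], [0, 0, 0], 1],
    [[0, 0, 0], [0, 0, 0], 1],
    [[0, 0, 0], [0, 0, 0], 1],
    [[0, 0, 0], [0, 0, 0], 1],
    [[0, 0, 0], [0, 0, 0], 1],
  ],
  squeeze=45,
)

```text
t: 25.8
position: [0.5053, 0.3766, 0.0396]
orientation: [-179.9, -0.1, -0.0]
force: [0.8, 0.9, 0.3]
finger_gap: 0.23
gripper_force: 45.0
```

Emit:
jog_arm(
  rows=[
    [[0, 0, 0], [0, 0, -0.15], 1],
    [[0, 0, 0], [0, 0, -0.2], 1],
    [[0, 0, 0], [0, 0, -0.2], 1],
    [[0, 0, 0], [0.105, 0.217, 0], 1],
    [[0, 0, 0], [0.105, 0.217, 0], 1],
    [[0, 0, 0], [0.105, 0.217, 0], 1],
    [[0, 0, 0], [0.105, 0.217, 0], 1],
    [[0, 0, 0], [0.105, 0.217, 0], 1],
    [[0, 0, 0], [0.105, 0.217, 0], 1],
    [[0, 0, 0], [0.107, 0.217, 0.05], 1],
    [[0, 0, 0], [0, 0, 0.2], 1],
    [[0, 0, 0], [0, 0, 0], 1],
  ],
)

```text
t: 27.0
position: [0.6467, 0.0699, 0.0922]
orientation: [179.9, 0.9, -0.2]
force: [-2.8, -0.3, -7.5]
finger_gap: 0.226
gripper_force: 45.0
```

```bash
python3 b.py 652.8 72.8 74.5 0 | grep -v EDGE
```

```text
board 0.01 [665.5, 72.4, 71.4, 66.1, -1.5, 33.3, '']
board 0.034 [671.2, 72.1, 64.3, 59.5, -1.5, 33.3, '']
at [0.6481 0.0712 0.0948] yaw -0.08 | turn [ 0.0006  0.007  -0.0009] shift before [ 0.0248 -0.0081  0.1011] after turn [ 0.0237 -0.008   0.1014] min rows 1.0 + 1.0
```

Still settling. I'll wait and re-measure.

Emit:
jog_arm(
  rows=[
    [[0, 0, 0], [0, 0, 0], 1],
    [[0, 0, 0], [0, 0, 0], 1],
  ],
)

```text
t: 27.25
position: [0.6526, 0.0733, 0.1005]
orientation: [-180.0, -0.2, 0.1]
force: [-0.3, -0.5, -4.3]
finger_gap: 0.228
gripper_force: 45.0
```

```bash
python3 b.py 652.8 72.7 74.3 0 | grep -v EDGE
```

```text
board 0.01 [674.0, 71.6, 65.6, 54.6, 88.5, 33.3, '']
board 0.034 [678.9, 71.8, 59.3, 49.3, 88.5, 33.3, '']
at [0.6525 0.0733 0.1007] yaw 0.08 | turn [-0.0001 -0.0021  0.0009] shift before [0.0008 0.003  0.1318] after turn [0.0013 0.0029 0.1318] min rows 1.0 + 1.0
```

Emit:
jog_arm(
  rows=[
    [[0, 0, 0], [0.002, 0.002, 0.08], 1],
    [[0, 0, 0], [0, 0, 0.035], 1],
    [[0, 0, 0], [0, 0, 0.012], 1],
    [[0, 0, 0], [0, 0, 0.006], 1],
    [[0, 0, 0], [0, 0, 0], 1],
    [[0, 0, 0], [0, 0, 0], 1],
  ],
)

```text
t: 27.9
position: [0.652, 0.0723, 0.0736]
orientation: [-180.0, -0.0, -0.0]
force: [-4.8, 1.5, 4.1]
finger_gap: 0.227
gripper_force: 45.0
```

Emit:
jog_arm(
  rows=[
    [[0, 0, 0], [0, 0, 0], -0.1],
    [[0, 0, 0], [0, 0, 0], -0.1],
    [[0, 0, 0], [0, 0, 0], -0.1],
    [[0, 0, 0], [0, 0, -0.2], -0.1],
    [[0, 0, 0], [0, 0, -0.2], -0.1],
    [[0, 0, 0], [-0.12, -0.164, -0.08], -0.1],
    [[0, 0, 0], [-0.14, -0.184, -0.05], -0.1],
    [[0, 0, 0], [-0.14, -0.184, -0.05], -0.1],
    [[0, 0, 0], [-0.14, -0.184, -0.04], -0.1],
    [[0, 0, 0], [-0.14, -0.184, 0], -0.1],
    [[0, 0, 0], [-0.14, -0.184, 0], -0.1],
    [[0, 0, 0], [-0.14, -0.184, 0], -0.1],
  ],
)

```text
t: 29.1
position: [0.4596, 0.3269, 0.1966]
orientation: [-179.9, -0.1, -0.0]
force: [0.7, 0.4, -0.1]
finger_gap: 0.548
gripper_force: 0.0
```

Emit:
jog_arm(
  rows=[
    [[0, 0, 0], [-0.14, -0.19, 0], -0.1],
    [[0, 0, 0], [-0.02, -0.01, 0], -0.1],
    [[0, 0, 0], [0, 0, 0], -0.1],
    [[0, 0, 0], [0, 0, 0], -0.1],
  ],
)

```text
t: 29.5
position: [0.429, 0.3649, 0.1962]
orientation: [180.0, -0.1, -0.0]
force: [0.2, -0.3, -0.6]
finger_gap: 0.551
gripper_force: 0.0
```

```bash
python3 k.py 429 367 37 0
```

```text
knob [0.5133, 0.2754, 0.05] px [379. 109.] n 495 ext [0.021 0.021] bgr [  0. 148. 231.]
knob [0.4274, 0.3665, 0.05] px [276. 204.] n 399 ext [0.022 0.021] bgr [57. 54. 52.]
knob [0.3974, 0.4638, 0.05] px [177. 234.] n 379 ext [0.021 0.021] bgr [116. 118.   0.]
at [0.4292 0.3646 0.1962] yaw -0.09 | turn [ 0.0002 -0.0005 -0.001 ] shift before [-0.0017 -0.0122  0.7958] after turn [-0.0011 -0.012   0.7958] min rows 4.0 + 1.0
```

Emit:
jog_arm(
  rows=[
    [[0, 0, 0], [-0.008, -0.01, 0.22], -0.1],
    [[0, 0, 0], [0, 0, 0.22], -0.1],
    [[0, 0, 0], [0, 0, 0.22], -0.1],
    [[0, 0, 0], [0, 0, 0.13], -0.1],
    [[0, 0, 0], [0, 0, 0], 1],
    [[0, 0, 0], [0, 0, 0], 1],
    [[0, 0, 0], [0, 0, 0], 1],
    [[0, 0, 0], [0, 0, 0], 1],
    [[0, 0, 0], [0, 0, 0], 1],
  ],
  squeeze=45,
)

```text
t: 30.45
position: [0.4273, 0.3672, 0.0389]
orientation: [-180.0, -0.1, -0.0]
force: [1.0, -2.5, 2.8]
finger_gap: 0.231
gripper_force: 45.0
```

Emit:
jog_arm(
  rows=[
    [[0, 0, 0], [0, 0, -0.15], 1],
    [[0, 0, 0], [0, 0, -0.2], 1],
    [[0, 0, 0], [0, 0, -0.2], 1],
    [[0, 0, 0], [0.09, 0.22, -0.05], 1],
    [[0, 0, 0], [0.09, 0.22, 0], 1],
    [[0, 0, 0], [0.09, 0.22, 0], 1],
    [[0, 0, 0], [0.09, 0.22, 0], 1],
    [[0, 0, 0], [0.09, 0.22, 0], 1],
    [[0, 0, 0], [0.09, 0.22, 0], 1],
    [[0, 0, 0], [0.09, 0.22, 0], 1],
    [[0, 0, 0], [0.09, 0.22, 0], 1],
    [[0, 0, 0], [0.09, 0.22, 0], 1],
  ],
)

```text
t: 31.65
position: [0.5881, -0.0302, 0.1574]
orientation: [-180.0, 0.1, -0.0]
force: [1.0, -0.7, -5.3]
finger_gap: 0.23
gripper_force: 45.0
```

```bash
python3 go.py 645.2 -95.7 100 0
```

```text
at [ 0.5881 -0.0302  0.1574] yaw -0.02 | turn [-0.0003  0.0011 -0.0002] shift before [0.2858 0.3273 0.2866] after turn [0.2853 0.3273 0.2872] min rows 3.0 + 1.0
```

Emit:
jog_arm(
  rows=[
    [[0, 0, 0], [0.14, 0.15, 0], 1],
    [[0, 0, 0], [0.14, 0.15, 0.05], 1],
    [[0, 0, 0], [0, 0, 0.2], 1],
    [[0, 0, 0], [0, 0, 0.03], 1],
    [[0, 0, 0], [0, 0, 0], 1],
    [[0, 0, 0], [0, 0, 0], 1],
  ],
)

```text
t: 32.25
position: [0.6448, -0.088, 0.1032]
orientation: [180.0, -0.1, 0.0]
force: [1.3, -0.5, -4.4]
finger_gap: 0.23
gripper_force: 45.0
```

```bash
python3 b.py 645.2 -95.7 73 0 | grep -v EDGE
```

```text
board 0.01 [655.5, -97.2, 76.2, 66.0, 0.2, 33.3, '']
board 0.034 [661.4, -96.4, 68.9, 59.7, 0.2, 33.3, '']
at [ 0.6453 -0.088   0.1039] yaw 0.05 | turn [ 0.0003 -0.0019  0.0005] shift before [-0.001   0.0383  0.1546] after turn [-0.0005  0.0384  0.1546] min rows 1.0 + 1.0
```

Emit:
jog_arm(
  rows=[
    [[0, 0, 0], [0.002, 0.04, 0.02], 1],
    [[0, 0, 0], [0, 0, 0.08], 1],
    [[0, 0, 0], [0, 0, 0.035], 1],
    [[0, 0, 0], [0, 0, 0.012], 1],
    [[0, 0, 0], [0, 0, 0.007], 1],
    [[0, 0, 0], [0, 0, 0], 1],
    [[0, 0, 0], [0, 0, 0], 1],
  ],
)

```text
t: 33.0
position: [0.6445, -0.0967, 0.0729]
orientation: [180.0, 0.0, 0.0]
force: [-4.7, -0.7, 5.5]
finger_gap: 0.231
gripper_force: 45.0
```

Emit:
jog_arm(
  rows=[
    [[0, 0, 0], [0, 0, 0], -0.1],
    [[0, 0, 0], [0, 0, 0], -0.1],
    [[0, 0, 0], [0, 0, 0], -0.1],
    [[0, 0, 0], [0, 0, -0.2], -0.1],
    [[0, 0, 0], [0, 0, -0.25], -1],
    [[0, 0, 0], [0, 0, -0.25], -1],
    [[0, 0, 0], [-0.14, 0.14, -0.13], -1],
    [[0, 0, 0], [-0.14, 0.14, -0.13], -1],
    [[0, 0, 0], [-0.14, 0.14, -0.13], -1],
    [[0, 0, 0], [-0.14, 0.14, -0.13], -1],
    [[0, 0, 0], [-0.14, 0.14, -0.13], -1],
    [[0, 0, 0], [-0.14, 0.14, -0.13], -1],
  ],
)

```text
t: 34.2
position: [0.476, -0.2656, 0.3688]
orientation: [179.9, -0.1, 0.0]
force: [0.9, -0.9, -0.2]
finger_gap: 1.0
gripper_force: 0.0
```

Emit:
jog_arm(
  rows=[
    [[0, 0, 0], [-0.14, 0.14, 0], -1],
    [[0, 0, 0], [-0.14, 0.16, 0], -1],
    [[0, 0, 0], [0, 0.05, 0], -1],
    [[0, 0, 0], [0, 0, 0], -1],
    [[0, 0, 0], [0, 0, 0], -1],
  ],
)

```text
t: 34.7
position: [0.4216, -0.3341, 0.3672]
orientation: [-180.0, -0.0, 0.0]
force: [-0.5, 0.4, -0.3]
finger_gap: 1.0
gripper_force: 0.0
```

```bash
cat > s.py <<'E'
from w import *
c=cap('wrist'); cv2.imwrite('pics/w6.png',c['color']); print(observe()['position'])
P=cloud(c); np.savez('w6.npz',P=P,img=c['color'],T=c['Twc'])
cz=cap('top')
def mk(cam,cc,th,z):
    for d in optics.mark_of(cam,th)[:1]:
        uv=np.array(d['at'])*[560,420]; print(th,cam,round(d['conf'],2),uv.round(1),at_z(cc,uv,z).round(4).tolist())
for th,z in(('squeeze_point',.07),('scanner',0.),('tag',.006),('tag_hole',.068),('peg_stand',0.),('peg_mid',.192),('peg_tip',.2033)):
    mk('wrist',c,th,z); mk('top',cz,th,z)
E
python3 s.py
```

```text
[ 0.42174714 -0.33375672  0.367151  ]
squeeze_point wrist 0.6 [314.1 160.9] [[0.4438, -0.3833, 0.07]]
squeeze_point top 0.64 [138.2 230.7] [[0.5577, 0.446, 0.07]]
scanner wrist 0.56 [309.5 131.5] [[0.4813, -0.3824, 0.0]]
tag wrist 0.57 [228.6 146.8] [[0.4584, -0.2569, 0.006]]
tag top 0.6 [391.4 273.2] [[0.4526, -0.2568, 0.006]]
tag_hole wrist 0.78 [220.1 150.1] [[0.4583, -0.2543, 0.068]]
tag_hole top 0.64 [398.  271.7] [[0.4569, -0.2581, 0.068]]
peg_stand wrist 0.94 [243.8  21.1] [[0.6348, -0.2848, 0.0]]
peg_stand top 0.87 [398.6 211.4] [[0.6313, -0.2841, 0.0]]
peg_mid wrist 0.21 [312.1 131.4] [[0.4863, -0.3674, 0.192]]
peg_mid top 0.89 [418.1 207.5] [[0.6119, -0.2762, 0.192]]
peg_tip wrist 0.76 [215.7  11.4] [[0.5883, -0.2797, 0.2033]]
peg_tip top 0.62 [419.7 216.1] [[0.5891, -0.2755, 0.2033]]
```

View pics/w6.png

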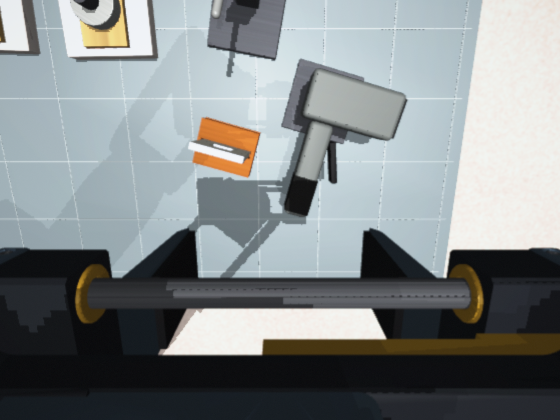

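The wrist view shows the scanner head at (355,100), its grip running from (318,130) to (300,210) with the trigger at (332,160), and the tag at (220,152). I'll fit the scanner and tag from depth.

```bash
cat > fit.py <<'E'
from h import *
d=np.load('w6.npz'); P=d['P']; X,Y,Z=P[...,0],P[...,1],P[...,2]
def mr(m,n=''):
    pts=(P[m][:,:2]*1000).astype(np.float32); (x,y),(a,b),g=cv2.minAreaRect(pts)
    if a<b:a,b,g=b,a,g+90
    print(n,len(pts),'c',round(x,1),round(y,1),'size',round(a,1),round(b,1),'ang',round((g+90)%180-90,2),'z',np.median(P[m][:,2]).round(4))
reg=(X>.35)&(X<.6)&(Y<-.3)&(Y>-.55)
def big(m):
    n,l,s,_=cv2.connectedComponentsWithStats(m.astype(np.uint8)); return l==1+np.argmax(s[1:,4])
mr(big(reg&(Z>.093)&(Z<.105)),'head')
mr(big(reg&(Z>.080)&(Z<.0925)),'grip top')
g=big(reg&(Z>.080)&(Z<.0925)); q=P[g][:,:2]*1000; l=cv2.fitLine(q.astype(np.float32),cv2.DIST_HUBER,0,.01,.01).ravel(); print('grip line',l.round(3),np.degrees(np.arctan2(l[1],l[0])).round(2))
tr=(X>.40)&(X<.52)&(Y>-.32)&(Y<-.19)
t=big(tr&(Z>.095)&(Z<.112)); mr(t,'tag top')
l=cv2.fitLine((P[t][:,:2]*1000).astype(np.float32),cv2.DIST_HUBER,0,.01,.01).ravel(); print('tag line',l.round(3),np.degrees(np.arctan2(l[1],l[0])).round(2),'z',np.percentile(P[t][:,2],[50,95]))
mr(big(tr&(Z>.027)&(Z<.037)),'holder')
E
python3 fit.py
```

```text
head 4722 c 515.8 -428.6 size 121.7 59.8 ang 74.45 z 0.0982
grip top 2589 c 429.7 -386.0 size 131.2 58.9 ang -16.03 z 0.0871
grip line [ 9.58000e-01 -2.87000e-01  4.35660e+02 -3.75465e+02] -16.69
tag top 459 c 458.8 -254.9 size 70.0 9.2 ang 74.47 z 0.105
tag line [ 2.70000e-01  9.63000e-01  4.59246e+02 -2.55100e+02] 74.32 z [0.10499894 0.10642825]
holder 1990 c 458.8 -254.8 size 86.1 67.1 ang 74.34 z 0.0311
```

Run:
```python
from h import *; from go import go
d=np.load('w6.npz'); P=d['P']*1000; img=d['img']
a=np.radians(-15.6); o=np.array([475.7,-386.3]); L=(P[...,:2]-o)@np.array([[np.cos(a),-np.sin(a)],[np.sin(a),np.cos(a)]])
Z=P[...,2]
m=(L[...,0]<15)&(L[...,0]>-130)&(abs(L[...,1])<70)&(Z>45)
for y0 in range(-60,40,6):
    k=m&(L[...,1]>=y0)&(L[...,1]<y0+6)
    if k.sum()>3: print(y0,k.sum(),'x',np.percentile(L[k][:,0],[1,99]).round(),'z',np.percentile(Z[k],[5,50,95]).round(),'val',img[k].mean().round())
sp=o+np.array([[np.cos(a),-np.sin(a)],[np.sin(a),np.cos(a)]])@[-34,-5]; print('sq',sp)
go(sp[0],sp[1],200,-15.6)
```

```text
-42 33 x [-52. -34.] z [80. 82. 84.] val 61.0
-36 126 x [-52.  -8.] z [ 66.  83. 438.] val 61.0
-30 362 x [-40.  -6.] z [ 75. 438. 445.] val 45.0
-24 902 x [-26.  -1.] z [ 81. 457. 460.] val 29.0
-18 3415 x [-88.  -4.] z [ 88. 457. 464.] val 34.0
-12 7724 x [-83.  -7.] z [ 89. 446. 475.] val 33.0
-6 7422 x [-83.  -6.] z [ 89. 456. 477.] val 38.0
0 3800 x [-95.   5.] z [ 87. 470. 477.] val 51.0
6 3775 x [-96.   5.] z [ 87. 469. 477.] val 51.0
12 3852 x [-97.   6.] z [ 84. 469. 477.] val 46.0
18 3272 x [-41. -26.] z [449. 471. 477.] val 43.0
24 3125 x [-39. -28.] z [449. 470. 482.] val 43.0
30 3413 x [-41. -30.] z [450. 472. 482.] val 40.0
36 3446 x [-42. -31.] z [449. 472. 482.] val 39.0
sq [ 441.60787363 -381.97253893]
at [ 0.4208 -0.3346  0.3674] yaw -0.01 | turn [ 1.000e-04 -0.000e+00  1.732e-01] shift before [0.1038 0.2369 0.8369] after turn [0.1637 0.2004 0.8369] min rows 4.0 + 2.0
```

Emit:
jog_arm(
  rows=[
    [[0, 0, 0.087], [0, 0, 0], -1],
    [[0, 0, 0.086], [0, 0, 0], -1],
    [[0, 0, 0], [0.048, 0.067, 0.22], -1],
    [[0, 0, 0], [0.048, 0.067, 0.22], -1],
    [[0, 0, 0], [0.048, 0.066, 0.22], -1],
    [[0, 0, 0], [0, 0, 0.22], -1],
    [[0, 0, 0], [0, 0, 0.2], -1],
    [[0, 0, 0], [0, 0, 0], -1],
    [[0, 0, 0], [0, 0, 0], -1],
  ],
)

```text
t: 36.4
position: [0.4382, -0.3812, 0.152]
orientation: [180.0, -0.0, -15.6]
force: [-0.1, -0.3, 0.1]
finger_gap: 1.004
gripper_force: 0.0
```

Run:
```python
from w import *; from go import go
c=cap('wrist'); cv2.imwrite('pics/w7.png',c['color'][60:360]); go(437.8,-380.9,62,-15.6)
P=cloud(c)*1000; a=np.radians(-15.6); o=np.array([475.7,-386.3]); L=(P[...,:2]-o)@np.array([[np.cos(a),-np.sin(a)],[np.sin(a),np.cos(a)]])
m=(abs(P[...,2]-88)<5)&(L[...,0]<10)&(L[...,0]>-75)&(abs(L[...,1])<30); y=L[m][:,1]; print('grip y',np.percentile(y,[2,98]).round(1),m.sum())
m=(abs(P[...,2]-83)<5)&(L[...,0]<-10)&(L[...,0]>-75)&(L[...,1]<-24)&(L[...,1]>-60); print('trig',m.sum(),np.percentile(L[m],[2,98],axis=0).round(1))
```

```text
at [ 0.439  -0.3818  0.1534] yaw -15.58 | turn [ 0.001  -0.0021  0.0002] shift before [-0.0085 -0.0036  0.4571] after turn [-0.007  -0.0028  0.4571] min rows 2.0 + 1.0
grip y [-14.4  15.7] 4987
trig 635 [[-50.9 -40. ]
 [-11.7 -24.2]]
```

View pics/w7.png

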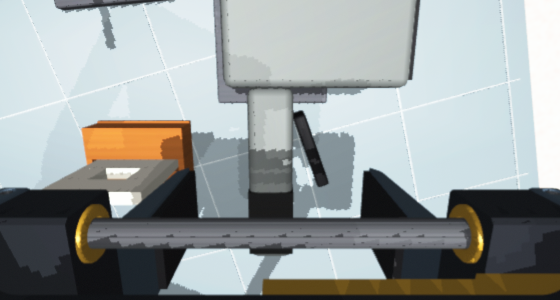

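The grip at crop (270,140) and trigger at (312,150) are both between the jaws. I'm descending, then squeezing.

Emit:
jog_arm(
  rows=[
    [[0, 0, 0], [-0.004, -0.002, 0.15], -1],
    [[0, 0, 0], [0, 0, 0.15], -1],
    [[0, 0, 0], [0, 0, 0.1], -1],
    [[0, 0, 0], [0, 0, 0.05], -0.8],
    [[0, 0, 0], [0, 0, 0.004], -0.8],
    [[0, 0, 0], [0, 0, 0], -0.8],
    [[0, 0, 0], [0, 0, 0], -0.8],
  ],
  squeeze=30,
)

```text
t: 37.15
position: [0.4382, -0.3811, 0.0624]
orientation: [179.9, -0.2, -15.6]
force: [1.1, 0.1, 0.1]
finger_gap: 0.901
gripper_force: 0.0
```

Emit:
jog_arm(
  rows=[
    [[0, 0, 0], [0, 0, 0], 1],
    [[0, 0, 0], [0, 0, 0], 1],
    [[0, 0, 0], [0, 0, 0], 1],
    [[0, 0, 0], [0, 0, 0], 1],
    [[0, 0, 0], [0, 0, 0], 1],
    [[0, 0, 0], [0, 0, 0], 1],
  ],
)

```text
t: 37.75
position: [0.4361, -0.3794, 0.0606]
orientation: [-179.9, 0.2, -15.6]
force: [-3.9, 2.0, 3.3]
finger_gap: 0.462
gripper_force: 29.8
```

The gap is 42 mm at 30 N, so the trigger is fully home. I'll hold for half a second and release.

Emit:
jog_arm(
  rows=[
    [[0, 0, 0], [0, 0, 0], 1],
    [[0, 0, 0], [0, 0, 0], 1],
    [[0, 0, 0], [0, 0, 0], 1],
    [[0, 0, 0], [0, 0, 0], 1],
    [[0, 0, 0], [0, 0, 0], -1],
    [[0, 0, 0], [0, 0, 0], -1],
    [[0, 0, 0], [0, 0, 0], -1],
    [[0, 0, 0], [0, 0, 0], -1],
    [[0, 0, 0], [0, 0, 0], -1],
    [[0, 0, 0], [0, 0, 0], -1],
    [[0, 0, 0], [0, 0, -0.15], -1],
    [[0, 0, 0], [0, 0, -0.25], -1],
  ],
)

```text
t: 38.95
position: [0.4352, -0.3779, 0.1379]
orientation: [-179.7, 0.5, -15.6]
force: [0.7, -0.3, 0.5]
finger_gap: 0.998
gripper_force: 0.0
```

Emit:
jog_arm(
  rows=[
    [[0, 0, 0], [0, 0, -0.23], -1],
    [[0, 0, 0], [0, 0, -0.23], -1],
    [[0, 0, 0], [0.04, -0.12, -0.18], -1],
    [[0, 0, 0], [0.04, -0.12, -0.18], -1],
    [[0, 0, 0], [0.04, -0.12, -0.18], -1],
    [[0, 0, 0], [0.04, -0.12, -0.18], -1],
    [[0, 0, 0], [0.05, -0.12, -0.18], -1],
    [[0, 0, 0], [0, 0, 0], -1],
    [[0, 0, 0], [0, 0, 0], -1],
  ],
)

```text
t: 39.85
position: [0.51, -0.2752, 0.4126]
orientation: [180.0, -0.0, -15.5]
force: [0.3, -0.5, -0.0]
finger_gap: 0.999
gripper_force: 0.0
```

Run:
```python
from w import *; from go import go
c=cap('wrist'); cv2.imwrite('pics/w8.png',c['color']); print(observe()['position'])
P=cloud(c); np.savez('w8.npz',P=P)
ct=cap('top'); csn=cap('scene'); np.savez('t8.npz',P=cloud(ct),S=cloud(csn))
def mr(P,m,n):
    pts=(P[m][:,:2]*1000).astype(np.float32)
    if len(pts)<20: return print(n,'few',len(pts))
    (x,y),(a,b),g=cv2.minAreaRect(pts)
    if a<b:a,b,g=b,a,g+90
    print(n,len(pts),'c',round(x,1),round(y,1),'size',round(a,1),round(b,1),'ang',round((g+90)%180-90,2),'z',np.median(P[m][:,2]).round(4))
def big(m):
    n,l,s,_=cv2.connectedComponentsWithStats(m.astype(np.uint8)); return l==1+np.argmax(s[1:,4]) if n>1 else m
for n,Q in(('wrist',P),('top',cloud(ct)),('scene',cloud(csn))):
    X,Y,Z=Q[...,0],Q[...,1],Q[...,2]; reg=(X>.52)&(X<.76)&(Y<-.2)&(Y>-.4)
    mr(Q,big(reg&(Z>.008)&(Z<.016)),n+' base'); mr(Q,big(reg&(Z>.196)&(Z<.212)&(X>.63)),n+' upright top')
    k=reg&(Z>.165)&(Z<.215)&(X<.638)
    for x0 in np.arange(.57,.64,.01):
        j=k&(X>x0)&(X<x0+.01)
        if j.sum()>2: print(n,'peg',round(x0+.005,3),j.sum(),'y',np.median(Y[j]).round(4),'z95',np.percentile(Z[j],95).round(4))
for cam,cc in(('wrist',c),('top',ct),('scene',csn)):
    for th,z in(('peg_tip',.2033),('peg_mid',.192)):
        for d in optics.mark_of(cam,th)[:1]: uv=np.array(d['at'])*[560,420]; print(cam,th,round(d['conf'],2),uv.round(),at_z(cc,uv,z).round(4).tolist())
```

```text
[ 0.50940144 -0.27559484  0.41135908]
wrist base 1706 c 633.1 -311.9 size 90.1 52.5 ang -10.55 z 0.0112
wrist upright top few 0
wrist peg 0.585 45 y -0.2793 z95 0.207
wrist peg 0.595 70 y -0.2807 z95 0.2055
wrist peg 0.605 72 y -0.2824 z95 0.2018
wrist peg 0.615 72 y -0.2842 z95 0.1984
wrist peg 0.625 71 y -0.2865 z95 0.1946
wrist peg 0.635 56 y -0.2879 z95 0.191
top base 815 c 634.2 -286.2 size 100.5 89.8 ang 79.37 z 0.0113
top upright top few 0
top peg 0.585 11 y -0.2743 z95 0.2085
top peg 0.595 12 y -0.276 z95 0.2053
top peg 0.605 11 y -0.2782 z95 0.2007
top peg 0.615 11 y -0.28 z95 0.1982
top peg 0.625 11 y -0.2819 z95 0.1939
top peg 0.635 9 y -0.2826 z95 0.1904
scene base 767 c 637.0 -289.0 size 100.0 93.4 ang 79.95 z 0.0115
scene upright top few 0
scene peg 0.585 4 y -0.2808 z95 0.2076
scene peg 0.595 16 y -0.2812 z95 0.2067
scene peg 0.605 16 y -0.284 z95 0.202
scene peg 0.615 12 y -0.2849 z95 0.198
scene peg 0.625 16 y -0.2878 z95 0.1948
scene peg 0.635 11 y -0.2882 z95 0.1924
wrist peg_tip 0.63 [264. 122.] [[0.5848, -0.2804, 0.2033]]
wrist peg_mid 0.64 [360. 197.] [[0.4739, -0.3647, 0.192]]
top peg_tip 0.6 [420. 213.] [[0.5956, -0.2759, 0.2033]]
top peg_mid 0.74 [421. 206.] [[0.6148, -0.2824, 0.192]]
scene peg_tip 0.97 [184. 242.] [[0.5857, -0.2792, 0.2033]]
scene peg_mid 0.74 [188. 257.] [[0.6281, -0.2925, 0.192]]
```

View pics/w8.png

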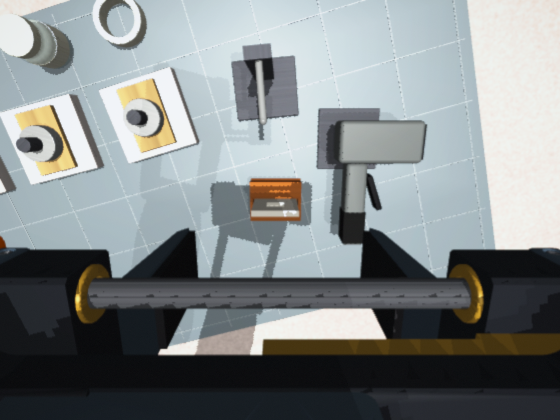

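The weights stand centred on the boards and the trigger is back at rest. The peg shows at (262,90) with its tip at (264,122). Now the tag.

Emit:
jog_arm(
  rows=[
    [[0, 0, -0.0908], [0, 0, 0], -0.1],
    [[0, 0, -0.0908], [0, 0, 0], -0.1],
    [[0, 0, -0.0908], [0, 0, 0], -0.1],
    [[0, 0, -0.0908], [0, 0, 0], -0.1],
    [[0, 0, -0.0908], [0, 0, 0], -0.1],
    [[0, 0, -0.0908], [0, 0, 0], -0.1],
    [[0, 0, -0.0908], [0, 0, 0], -0.1],
    [[0, 0, -0.0908], [0, 0, 0], -0.1],
    [[0, 0, -0.0908], [0, 0, 0], -0.1],
    [[0, 0, -0.0908], [0, 0, 0], -0.1],
    [[0, 0, -0.0908], [0, 0, 0], -0.1],
  ],
)

```text
t: 41.4
position: [0.5098, -0.276, 0.4124]
orientation: [-180.0, -0.0, 74.6]
force: [-0.4, 0.7, -0.5]
finger_gap: 0.55
gripper_force: 0.0
```

Emit:
jog_arm(
  rows=[
    [[0, 0, 0], [0.008, -0.067, 0.2], -0.1],
    [[0, 0, 0], [0.008, -0.068, 0.2], -0.1],
    [[0, 0, 0], [0.007, -0.068, 0.2], -0.1],
    [[0, 0, 0], [0.007, -0.068, 0.2], -0.1],
    [[0, 0, 0], [0, 0, 0], -0.1],
    [[0, 0, 0], [0, 0, 0], -0.1],
  ],
)

```text
t: 42.0
position: [0.4602, -0.256, 0.2537]
orientation: [179.9, 0.0, 74.3]
force: [-0.0, 0.0, 1.9]
finger_gap: 0.549
gripper_force: 0.0
```

```bash
cat > t.py <<'E'
from w import *; from go import go; import sys
c=cap('wrist'); P=cloud(c); X,Y,Z=P[...,0],P[...,1],P[...,2]
def big(m):
    n,l,s,_=cv2.connectedComponentsWithStats(m.astype(np.uint8)); return l==1+np.argmax(s[1:,4])
tr=(X>.40)&(X<.52)&(Y>-.32)&(Y<-.19); t=big(tr&(Z>.097)&(Z<.112))
(x,y),sz,g=cv2.minAreaRect((P[t][:,:2]*1000).astype(np.float32)); print('tag',x,y,sz,g,np.median(Z[t])); go(x,y,101,74.3)
E
python3 t.py
```

```text
tag 458.1385192871094 -254.4617462158203 (69.720947265625, 8.79119873046875) 74.31780242919922 0.10534867684921209
at [ 0.4616 -0.2568  0.2552] yaw 74.3 | turn [0.0036 0.0009 0.    ] shift before [ 0.0077 -0.0241  0.7711] after turn [ 0.0066 -0.0197  0.7712] min rows 4.0 + 1.0
```

Emit:
jog_arm(
  rows=[
    [[0, 0, 0], [0.006, -0.014, 0.2], -0.1],
    [[0, 0, 0], [0, 0, 0.2], -0.1],
    [[0, 0, 0], [0, 0, 0.2], -0.1],
    [[0, 0, 0], [0, 0, 0.13], -0.1],
    [[0, 0, 0], [0, 0, 0.035], -0.1],
    [[0, 0, 0], [0, 0, 0], 1],
    [[0, 0, 0], [0, 0, 0], 1],
    [[0, 0, 0], [0, 0, 0], 1],
    [[0, 0, 0], [0, 0, 0], 1],
    [[0, 0, 0], [0, 0, 0], 1],
    [[0, 0, 0], [0, 0, 0], 1],
    [[0, 0, 0], [0, 0, 0], 1],
  ],
  squeeze=30,
)

```text
t: 43.25
position: [0.4575, -0.2538, 0.1002]
orientation: [179.9, 0.0, 74.3]
force: [0.4, -0.1, 2.7]
finger_gap: 0.096
gripper_force: 30.0
```

Emit:
jog_arm(
  rows=[
    [[0, 0, 0], [0, 0, -0.1], 1],
    [[0, 0, 0], [0, 0, -0.2], 1],
    [[0, 0, 0], [0, 0, -0.2], 1],
    [[0, 0, -0.057], [0, 0, -0.18], 1],
    [[0, 0, 0], [-0.001, 0.16, 0], 1],
    [[0, 0, 0], [-0.001, 0.16, 0], 1],
    [[0, 0, 0], [-0.001, 0.16, 0], 1],
    [[0, 0, 0], [0, 0, 0], 1],
    [[0, 0, 0], [0, 0, 0], 1],
    [[0, 0, 0], [0, 0, 0], 1],
  ],
)

```text
t: 44.25
position: [0.5502, -0.2714, 0.2352]
orientation: [-179.9, -0.0, 79.4]
force: [0.5, -0.0, -0.4]
finger_gap: 0.095
gripper_force: 30.0
```

Run:
```python
from h import *; from go import go
go(551.6,-272.2,237,79.4); print(observe()['finger_gap'])
for n in('scene','top','wrist'):
    c=cap(n); th=[d for d in optics.mark_of(n,'tag_hole')[:1]]
    s=observe(); hz=s['position'][2]-.0322
    for d in th: uv=np.array(d['at'])*[560,420]; print(n,'hole',d['conf'],uv.round(1),at_z(c,uv,hz).round(4), 'expected',s['position'].round(4),proj(c,[*s['position'][:2],hz]).round(1))
    if n=='scene': cv2.imwrite('pics/s9.png',cv2.resize(c['color'][200:330,110:270],None,fx=4,fy=4))
```

```text
at [ 0.5502 -0.2714  0.2352] yaw 79.44 | turn [-0.0011 -0.0002  0.0004] shift before [-0.0025  0.0074 -0.0093] after turn [-0.0025  0.0075 -0.0092] min rows 1.0 + 1.0
0.0947258859015377
scene hole 0.9 [178.4 233.7] [[ 0.5497 -0.2741  0.2035]] expected [ 0.5503 -0.2716  0.2357] [[179.5 233.4]]
top hole 0.7 [335.6 159.7] [[ 0.7256 -0.0746  0.2037]] expected [ 0.5506 -0.2717  0.2359] [[418.8 232.1]]
```

View pics/s9.png

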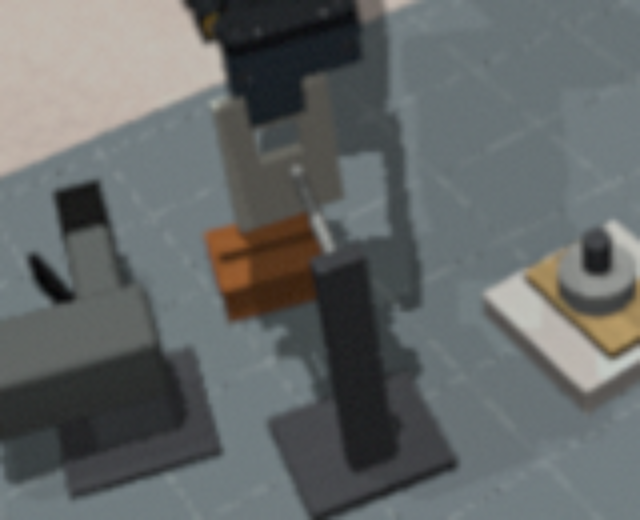

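Emit:
jog_arm(
  rows=[
    [[0, 0, 0], [-0.001, 0.057, 0], 1],
    [[0, 0, 0], [-0.001, 0.057, 0], 1],
    [[0, 0, 0], [0, 0.057, 0], 1],
    [[0, 0, 0], [0, 0.054, 0.013], 1],
    [[0, 0, 0], [0, 0.054, 0.015], 1],
    [[0, 0, 0], [0, 0.054, 0.015], 1],
    [[0, 0, 0], [0, 0, 0], 1],
    [[0, 0, 0], [0, 0, 0], 1],
  ],
)

```text
t: 45.35
position: [0.6166, -0.2843, 0.2264]
orientation: [-179.9, -0.0, 79.5]
force: [1.1, 0.7, -0.7]
finger_gap: 0.095
gripper_force: 30.0
```

Run:
```python
from h import *
print(observe()['wrist_torque'].round(2),observe()['finger_gap'])
c=cap('scene'); cv2.imwrite('pics/s10.png',cv2.resize(c['color'][215:325,130:260],None,fx=5,fy=5))
```

```text
[-0.04 -0.11 -0.03] 0.09519609924039718
```

View pics/s10.png

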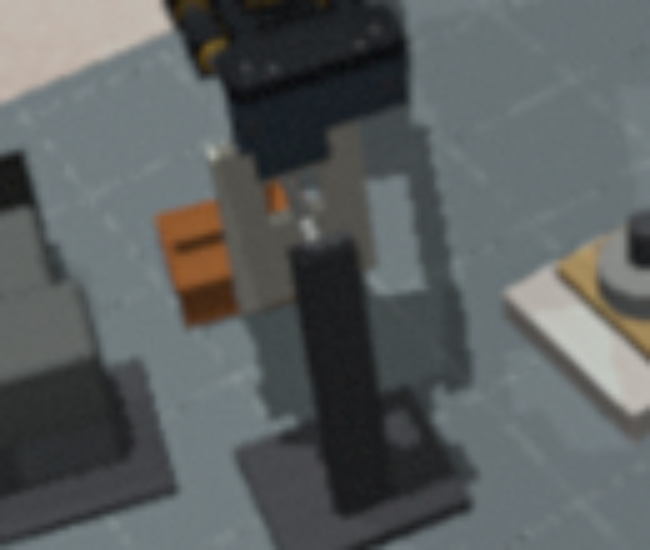

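The peg goes through the hole (at crop (305,215)) with no contact force. I'm lowering onto the peg.

Emit:
jog_arm(
  rows=[
    [[0, 0, 0], [0, 0, 0.015], 1],
    [[0, 0, 0], [0, 0, 0.015], 1],
    [[0, 0, 0], [0, 0, 0.005], 1],
    [[0, 0, 0], [0, 0, 0], 1],
    [[0, 0, 0], [0, 0, 0], 1],
  ],
)

```text
t: 45.9
position: [0.6166, -0.2844, 0.2201]
orientation: [180.0, 0.0, 79.4]
force: [0.2, 0.3, -0.6]
finger_gap: 0.097
gripper_force: 30.0
```

Emit:
jog_arm(
  rows=[
    [[0, 0, 0], [0, 0, 0.006], 1],
    [[0, 0, 0], [0, 0, 0.005], 1],
    [[0, 0, 0], [0, 0, 0], 1],
    [[0, 0, 0], [0, 0, 0], 1],
  ],
)

```text
t: 46.3
position: [0.6166, -0.2843, 0.2177]
orientation: [-180.0, 0.0, 79.4]
force: [-0.1, -1.1, 0.7]
finger_gap: 0.093
gripper_force: 30.0
```

Release gently with a partial opening, then lift straight up.

Emit:
jog_arm(
  rows=[
    [[0, 0, 0], [0, 0, 0], 0.7],
    [[0, 0, 0], [0, 0, 0], 0.55],
    [[0, 0, 0], [0, 0, 0], 0.55],
    [[0, 0, 0], [0, 0, -0.02], 0.55],
    [[0, 0, 0], [0, 0, -0.05], 0.55],
    [[0, 0, 0], [0, 0, -0.1], 0.55],
    [[0, 0, 0], [0, 0, -0.2], 0.55],
    [[0, 0, 0], [0, 0, -0.2], 0.55],
    [[0, 0, 0], [-0.1, -0.15, -0.1], 0.55],
    [[0, 0, 0], [-0.1, -0.2, 0], 0.55],
    [[0, 0, 0], [-0.1, -0.2, 0], 0.55],
    [[0, 0, 0], [0, 0, 0], 0.55],
  ],
)

```text
t: 47.5
position: [0.4931, -0.3242, 0.3543]
orientation: [180.0, 0.1, 79.2]
force: [-0.4, -0.2, 0.4]
finger_gap: 0.226
gripper_force: 0.0
```

Run:
```python
from h import *
c=cap('scene'); t=cap('top')
a=cv2.resize(c['color'][170:330,110:400],(800,440)); cv2.imwrite('pics/f1.png',a)
P=cloud(t); X,Y,Z=P[...,0],P[...,1],P[...,2]
for n,x,y in(('A',.645,-.096),('B',.653,.073),('C',.655,.239)):
    reg=(abs(X-x)<.06)&(abs(Y-y)<.06)
    for nm,lo,hi in(('board',.031,.038),('disc',.05,.062),('knob',.078,.09)):
        m=reg&(Z>lo)&(Z<hi); 
        if m.sum()>3:
            (cx,cy),s,g=cv2.minAreaRect((P[m][:,:2]*1000).astype(np.float32)); print(n,nm,m.sum(),round(cx,1),round(cy,1),np.round(s,1))
```

```text
A board 342 642.4 -95.4 [98.8 60.2]
A disc 248 640.3 -95.7 [53.5 54.1]
A knob 49 640.5 -94.9 [19.7 19.1]
B board 350 648.8 74.7 [98.9 59.7]
B disc 251 646.3 74.3 [54.  53.1]
B knob 52 646.6 73.7 [19.7 19.2]
C board 358 652.3 235.8 [100.2  68.1]
C disc 242 651.2 239.1 [52.  53.1]
C knob 50 650.0 239.8 [19.1 19.7]
```

View pics/f1.png

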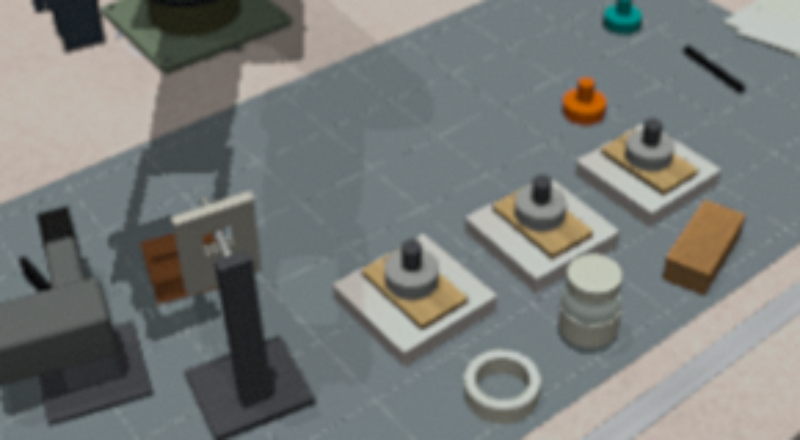

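The tag hangs on the peg, and the three weights stand about 2–3 mm from their board centres in the top view. The bystanders and look-alikes have not moved. I'm handing in.

```bash
python3 -c "
from plant import r
print(r.finish_job())"
```

```text
the job is handed in; nothing more can be done
None
```

The job is handed in: all three film samples are covered and weighted, the batch was logged on the scanner, and the tag hangs on the peg. The last view showed nothing out of place, but no verdict came back.

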